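# File a test card under the box's sprung hold-down arm and shut the lid

### The job

Put the loose test card away in the sloping card box: gently, without forcing anything, tuck its end under the sprung hold-down arm, push it home and lay it flat on the pile, inside the front tongue, so that the arm holds it down. Then tip the open lid forward past upright and let it drop shut by its own weight. Do not disturb the label roll, the tape and the forceps.

Things in the scene. Friction and masses are not known exactly. Their poses are not given: they have to be found in the camera images.
- loose_card: Rigid white plastic test card lying flat on the desk, 72 long (its x) x 50 wide (its y) x 6 mm thick, 22 g, six sunk columns on its upper face. Origin: centre of the underside, z up. Either end may go in first.
- tray: White tray of the card box, fixed. Frame: x up the slope, towards the lid's hinge, y across, z normal to the bed, which is tilted 38 degrees (front edge low). Origin: centre of the bed's bottom. Inside, in mm: end stop x=38, front tongue inner face x=-38, 4 thick, z up to 31, y -16..16; front rail else only z=12; side walls y=55, z to 40; card guides at x 9..38 leave y -26.5..26.5.
- press_pivot (a point): Pivot of the sprung steel hold-down arm, on the tray at x=40, y=0, z=40 mm. The arm is a strip 22 mm wide that reaches down the slope; its rounded foot at tray x=8 presses with about 3 N on a pile of 3 like cards, whose top is at tray z=20 to 28 mm, different each time: feel for it. Down the slope from the foot a lip rises to 7 mm above the pile at x=-12: the way in. Swings up 45 degrees.
- lid (a joint): Hinged grey dust lid of the box, angle in rad: 0 = shut on the tray; it stands open at about 2.35, leaning back against its stop (panel upright at 2.23); it balances at about 1.85 and below that falls shut by its own weight. About 90 x 122 x 25 mm, 140 g, hinge at tray x=45, z=41 mm.
- lid_edge (a point): Middle of the lid's free edge on its outer face: the topmost point of the open lid, 93 mm from the hinge line.
- label_roll: Bystander: roll of labels lying flat, 68 mm across, 30 mm high. Origin: centre of the underside.
- tape: Bystander: roll of brown tape lying flat, 94 mm across, 48 mm high. Origin: centre of the underside.
- forceps: Bystander: steel artery forceps lying flat, 145 x 56 x 7 mm. Origin: centre of the underside.
Not all that is in view belongs to the job. What is shaped like the loose_card but green is not meant. What is shaped like the part that bears tray but green is not meant.

How it is judged:
By the outcome, as a careful person would: the job done as asked, in the order asked, and still so for the second after the job is handed in, with the robot touching nothing.
It also fails if it takes over 66 s, if anything falls off the work surface, if the arm or the gripper's body presses on something with over 40 N, if the wrist force passes 120 N, or if a joint passes its speed limit or range.

### The arm

A 6-joint arm with a two-finger parallel gripper is mounted at the origin on a cart in front of the work surface, level with it; the furniture and walls round the work are solid. World frame = base frame: x ahead of the robot, y to its left, z up, the work surface at z = 0. Lengths are in m, angles in rad, forces in N, time in s.
With the tool pointing down it reaches from about 0.25 to 0.775 m from the base axis. Payload 8.9 kg.
Tool frame: the origin (TCP) lies on the front face of the gripper's body, between the roots of the fingers; the fingertips stand 73 mm ahead of it and the grasp point (between the pads) lies 54 mm ahead of it; x points along the fingers, z is the direction in which the jaws open and shut, and the axes are right-handed (so a half turn about x gives the same grasp; the last joint's range is limited). The gripper opens to 85 mm and grips with 20 to 120 N. Pads are 22 mm wide; open, the fingers measure 114 mm over their backs; the gripper's body (76 mm by 85 mm) begins 54 mm behind the grasp point. The pads swing forward as they close: fully open they stand 13 mm farther back than shut.
Start: joints at [-1.343, 0.291, -0.153, 1.127, 0, 1.431], TCP at [0.188, -0.49, 0.304] pointing down, gripper open.
Joint ranges: [-2.52, 2.52], [-0.91, 1.74], [-1.3, 1.37], [-1.96, 2.02], [-1.52, 1.47], [-3.14, 3.14]. Speed limits (rad/s): [2.22, 2.22, 2.79, 3.14, 3.14, 3.14].

### API

Orientations are given as a unit quaternion [x, y, z, w].
In Python, from bench import r gives the robot as it stands.
- The arm moves only by the tool step_arm, never from a script. Its argument "plan" is one flat list of numbers, 7 for each row, row after row: the turn, a rotation vector about the tool's x, y, z in degrees, then the shift along the tool's x, y, z in mm, then the finger opening in mm, from 0 to 85.4. In form: [ax, ay, az, dx, dy, dz, fingers, ax, ay, az, dx, dy, dz, fingers, ...]. A call has 1 to 5 rows; each row shifts and turns the commanded pose from where the row before left it, along the tool's axes as they then stand; what a row does not reach is not made up. A row lasts 1/12 s, in which the tool goes at most 41.7 mm and 7.16 degrees, less where a joint would pass 70% of its speed; a pose out of reach is approached as far as the arm can. A call with a gripper value outside its range is refused whole. The fingers move at their own pace and stop on an object; "grip_force" is the grip in N (left out, the last holds). Time passes only in rows, so rows that do not move let the fingers close. It gives the time, the measured TCP pose, the force and the opening at its end, in the units of the state.
- r.state(): the state, without advancing time (a new reading comes with each control period).
- r.grab_frame(name): name is "scene" or "side" or "wrist"; returns a dict with "img" (384x512x3 uint8, blue, green, red), "range_z" (384x512 float32, m along the optical axis (not along the pixel's ray), 0 where there is no reading), "fx", "fy", "cx", "cy" (pixels), "k1" (the pictures are not rectified: a ray, as slopes to the right and down, at radius r is drawn at 1 + k1 r^2 times it, then the intrinsics apply), "R" (3x3) and "t" (3): a world point X has camera coordinates R X + t. Camera axes: x right, y down, z forward; pixel columns grow to the right and rows downward; lengths in m; the calibration is good to about 2 mm. A picture is of the moment at which its call begins.
- r.close_job(): hands the job in, once; it reports no verdict.
Trained networks look in the newest picture that a camera, given by its name, has taken for a name from the list of things; names that differ only in an ending like _2 or _b are one class to them, and where a whole thing is asked for, a point or a joint stands for the part that bears it (a point fixed in the world has none). Each returns a list of dicts, best first, with "conf" (0 to 1); they miss things now and then, are a little off and sometimes report something else, mostly with a low value. They report only what shows in the picture. A call takes as long as a camera call. They do not tell look-alikes from the thing itself.
- r.spot_in(camera, target): "uv" ([column, row] in pixels, amid what is visible of it).
- r.spot_point(camera, target): "uv" ([column, row] in pixels: a listed point, or the origin of a listed thing).
The state is a dict: "time_s": time; "q": joint angles; "qd": joint speeds; "tau": joint torques, N m; "tool_pos": TCP position; "orientation": TCP orientation; "ft_force": force on the tool from outside, world axes, zero at the start; "wrist_torque": the same for the moment, N m; "opening": finger opening in m.
Only numpy, scipy, OpenCV 4.12 (cv2) and the standard library are available. Lean on these libraries where they do the work, as an engineer would, in place of code of your own. Each camera call takes 0.05 s, during which the arm holds its last target.

## Working session

There is one attempt and no reset: what is moved stays moved. The work goes in short steps, Python scripts to look and compute and a tool call to move; the robot and the scene stay as the last step left them, time stands still between calls to the robot, and variables do not carry over. Pictures are saved under pics/ and viewed, and the job is handed in when it is done.

Besides the shell and the picture viewer there is one more tool, called after ">>>" as a command line: name --argument value ..., lists and objects as JSON in quotes. step_arm: Moves the arm, as the interface text tells. Its arguments: {"type":"object","properties":{"plan":{"type":"array","items":{"type":"number"}},"grip_force":{"type":"number"}},"required":["plan"]}

```bash
ls; mkdir -p pics; python3 - <<'E'
from bench import r
import cv2,json
s=r.state();print({k:(v if not hasattr(v,'tolist') else v.tolist()) for k,v in s.items()})
for n in ["scene","side","wrist"]:
    f=r.grab_frame(n);cv2.imwrite(f"pics/{n}0.png",f["img"]);print(n,f["fx"],f["cx"],f["k1"],f["R"],f["t"])
    for t in ["loose_card","tray","press_pivot","lid_edge","lid","label_roll","tape","forceps"]:
        try: print(t,[(x["uv"],round(x["conf"],2)) for x in r.spot_point(n,t)])
        except Exception as e: print(t,e)
E
```

```text
pics
{'time_s': 0.0, 'q': [-1.3433119098328077, 0.2912610670895644, -0.15410952527133467, 1.126699878784711, -1.3641834761181896e-05, 1.431504450322628], 'qd': [-0.0013447037658801991, 0.0006373167747202999, -0.00012133563459629397, 0.0005661609129412327, -0.0013944962365008756, -0.0007750252830838262], 'tau': [-0.0013049912740825675, -53.71442914009094, 33.13665747642517, 0.016145590343512595, -0.00010868981917155907, 5.51870996901016e-06], 'tool_pos': [0.18819669725211932, -0.4897477963618015, 0.3033484966503892], 'orientation': [0.40073530454627354, 0.5831321157335307, -0.4001340500675695, 0.5824610658806862], 'ft_force': [-0.8275449945369493, -0.42723145557180675, -0.029869456363544065], 'wrist_torque': [-0.04564092893199633, 0.036759304642060175, 0.0687673548498878], 'opening': 0.08551834927423936}
scene 461.4433007249171 250.55984318850676 -0.12551652695404572 [[-0.87423463 -0.48536615  0.01155486]
 [-0.30145916  0.52402042 -0.79657076]
 [ 0.3805735  -0.69987306 -0.60443487]] [0.49100156 0.23571225 1.14754991]
loose_card [([268.9, 287.7], 0.63), ([230.0, 260.2], 0.56)]
tray [([
[... 610 characters left out ...]
1, 192.1], 0.78), ([254.3, 176.8], 0.77)]
press_pivot [([312.2, 176.1], 0.91), ([253.9, 160.1], 0.8)]
lid_edge [([255.8, 128.8], 0.98), ([317.7, 202.9], 0.78)]
lid it knows: forceps, label_roll, lid_edge, loose_card, press_pivot, tape, tray
label_roll [([307.6, 159.1], 0.53)]
tape []
forceps [([191.1, 284.1], 0.51)]
wrist 269.88426133547745 255.26409225510125 -0.0171820012102086 [[ 0.35892227 -0.93336535 -0.00198261]
 [-0.89091166 -0.34322867  0.29743991]
 [-0.27830059 -0.10499148 -0.95473848]] [-0.52346971 -0.03856855  0.38063361]
loose_card []
tray []
press_pivot []
lid_edge []
lid it knows: forceps, label_roll, lid_edge, loose_card, press_pivot, tape, tray
label_roll []
tape []
forceps []
```

View pics/scene0.png

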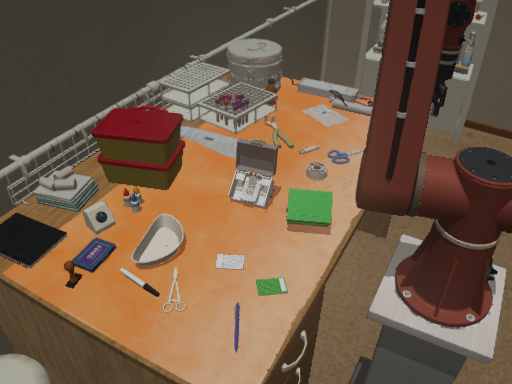

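View pics/side0.png

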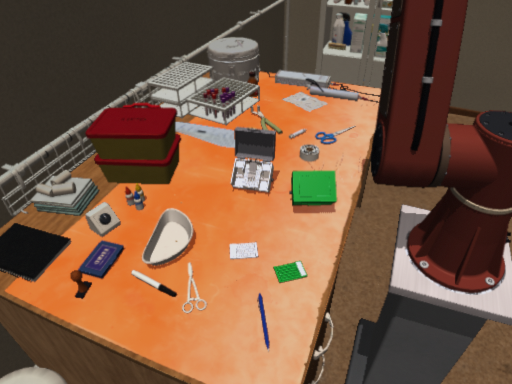

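View pics/wrist0.png

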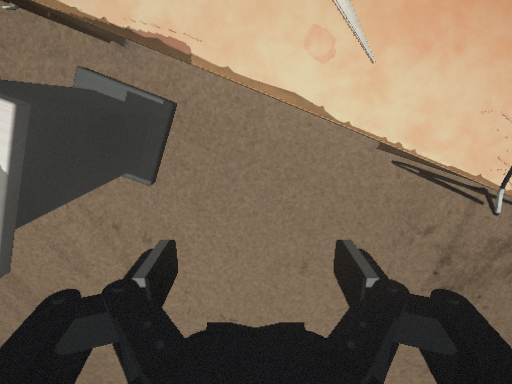

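```bash
python3 - <<'E'
import cv2
a=cv2.imread('pics/scene0.png');cv2.imwrite('pics/crop0.png',cv2.resize(a[115:325,140:360],None,fx=2.8,fy=2.8,interpolation=cv2.INTER_CUBIC))
E
```

```text
(no output)
```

View pics/crop0.png

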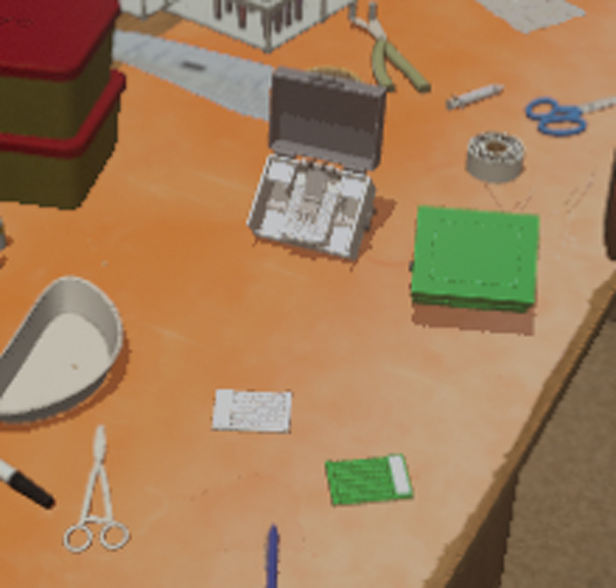

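The white card is at scene (230,262) and side (243,251). The green one at (270,287) is the look-alike. The white box with the open grey lid is at (254,185), and the closed green box at (310,207) is not meant. The label roll is at (317,171), the forceps at (175,290), and the tape is half hidden behind the lid near (258,141). The crop confirms the white card and white box fit the description.

```bash
cat > h.py <<'E'
import numpy as np,cv2
from bench import r
from scipy.spatial.transform import Rotation as Ro
def ray(f,u,v):
    d=np.array([(u-f["cx"])/f["fx"],(v-f["cy"])/f["fy"]]);p=d.copy()
    for _ in range(20): p=d/(1+f["k1"]*(p@p))
    return np.array([p[0],p[1],1.])
def w(f,u,v,z=None):
    if z is None: z=f["range_z"][int(round(v)),int(round(u))]
    return f["R"].T@(ray(f,u,v)*z-f["t"])
def onplane(f,u,v,h):
    d=f["R"].T@ray(f,u,v);c=-f["R"].T@f["t"]
    return c+d*(h-c[2])/d[2]
def proj(f,X):
    c=f["R"]@np.asarray(X)+f["t"];p=c[:2]/c[2];p=p*(1+f["k1"]*(p@p))
    return np.array([f["fx"]*p[0]+f["cx"],f["fy"]*p[1]+f["cy"]])
def cloud(f):
    H,W=f["range_z"].shape
    uu,vv=np.meshgrid(np.arange(W),np.arange(H))
    d=np.stack([(uu-f["cx"])/f["fx"],(vv-f["cy"])/f["fy"]],-1);p=d.copy()
    for _ in range(20): p=d/(1+f["k1"]*(p**2).sum(-1,keepdims=True))
    P=np.concatenate([p,np.ones((H,W,1))],-1)*f["range_z"][...,None]
    return (P-f["t"])@f["R"]
E
python3 - <<'E'
from h import *
np.set_printoptions(precision=4,suppress=True)
F={n:r.grab_frame(n) for n in["scene","side"]}
for n in F:
    f=F[n];C=cloud(f);np.save(f"c_{n}.npy",C);cv2.imwrite(f"i_{n}.png",f["img"])
    img=f["img"].astype(int)
    # card mask
    u0,v0={"scene":(230,262),"side":(243,251)}[n]
    hsv=cv2.cvtColor(f["img"],cv2.COLOR_BGR2HSV)
    m=((hsv[...,1]<90)&(hsv[...,2]>110)).astype(np.uint8)
    k=m[v0-22:v0+22,u0-28:u0+28]
    k=cv2.morphologyEx(k,cv2.MORPH_CLOSE,np.ones((3,3)))
    nn,l,st,_=cv2.connectedComponentsWithStats(k);i=1+np.argmax(st[1:,4])
    ys,xs=np.nonzero(l==i)
    P=np.array([onplane(f,x+u0-28,y+v0-22,0.006) for x,y in zip(xs,ys)])
    (c,s,a)=cv2.minAreaRect((P[:,:2]*1000).astype(np.float32))
    print(n,"card",c,s,a,np.median(C[ys+v0-22,xs+u0-28,2]),cv2.boxPoints((c,s,a)).tolist())
    for t in ["tray","press_pivot","lid_edge","label_roll","forceps","tape"]:
        for x in r.spot_point(n,t): print(t,x["uv"],w(f,*x["uv"]),round(x["conf"],2))
E
```

```text
scene card (520.3589477539062, 187.9000244140625) (72.61048889160156, 52.55044937133789) 26.40886688232422 0.005692374423856916 [[476.1558837890625, 195.28561401367188], [499.5289306640625, 148.21917724609375], [564.56201171875, 180.51443481445312], [541.18896484375, 227.58087158203125]]
tray [254.1, 191.3] [ 0.5894 -0.0711  0.0429] 0.74
tray [306.8, 207.0] [ 0.4032 -0.0333  0.0823] 0.58
press_pivot [254.2, 173.3] [ 0.6015 -0.0922  0.0922] 0.59
lid_edge [258.3, 141.4] [ 0.7225 -0.3457  0.0381] 0.86
lid_edge [308.0, 219.0] [ 0.3885 -0.0127  0.0601] 0.83
forceps [175.4, 288.3] [0.5911 0.3324 0.0016] 0.72
tape [225.7, 261.4] [0.5313 0.1899 0.002 ] 0.68
tape [312.8, 173.2] [ 0.481  -0.2739  0.0263] 0.67
side card (520.5933837890625, 186.22824096679688) (71.4507064819336, 52.86387634277344) 27.435543060302734 0.006246495029571903 [[476.7075500488281, 193.22689819335938], [501.0646057128906, 146.30862426757812], [564.479248046875, 179.22958374023438], [540.1221923828125, 226.14785766601562]]
tray [253.0, 175.4] [ 0.5946 -0.0656  0.0539] 0.8
tray [309.9, 192.9] [ 0.4052 -0.0232  0.072 ] 0.75
press_pivot [254.0, 158.1] [ 0.6581 -0.2292 -0.    ] 0.84
press_pivot [313.8, 177.7] [ 0.4059 -0.0589  0.0999] 0.74
lid_edge [253.4, 128.0] [ 0.7083 -0.3497  0.0473] 0.81
lid_edge [314.6, 200.9] [ 0.3876 -0.0127  0.0563] 0.63
label_roll [307.8, 156.5] [ 0.4767 -0.2738  0.0217] 0.74
forceps [191.3, 285.7] [ 0.5945  0.3316 -0.0002] 0.62
```

```bash
python3 - <<'E'
from h import *
np.set_printoptions(precision=4,suppress=True)
for n,roi in [("scene",(225,135,290,215)),("side",(222,120,285,200))]:
    C=np.load(f"c_{n}.npy");im=cv2.imread(f"i_{n}.png")
    x0,y0,x1,y1=roi
    cv2.imwrite(f"pics/roi_{n}.png",cv2.resize(im[y0:y1,x0:x1],None,fx=9,fy=7.4 if 0 else 7,interpolation=cv2.INTER_CUBIC))
    P=C[y0:y1,x0:x1].reshape(-1,3)
    P=P[(P[:,2]>0.003)&(P[:,2]<0.3)&(P[:,1]>-0.2)&(P[:,1]<0.02)]
    print(n,len(P),P.min(0),P.max(0))
    np.save(f"p_{n}.npy",P)
    L=P[P[:,2]>0.115]
    c=L.mean(0);u,s,v=np.linalg.svd(L-c);print("lid",len(L),c,s/np.sqrt(len(L)),v[2],L[:,2].max())
E
```

```text
scene 2924 [ 0.4408 -0.1999  0.003 ] [0.7591 0.0188 0.1927]
lid 858 [ 0.6098 -0.1196  0.1505] [0.0381 0.0216 0.0077] [ 0.1327 -0.9893  0.0607] 0.19266930248870198
side 2838 [ 0.4923 -0.1994  0.003 ] [0.7671 0.0132 0.1904]
lid 811 [ 0.6099 -0.1205  0.1503] [0.0371 0.0211 0.0066] [ 0.1436 -0.9826  0.1181] 0.1903697427203929
```

View pics/roi_scene.png

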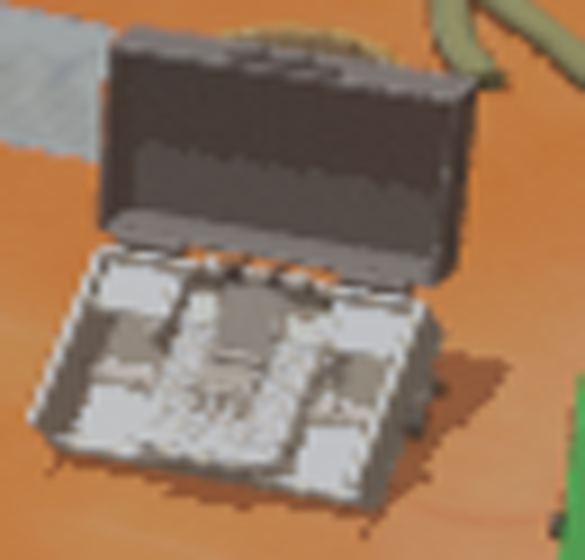

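```bash
python3 - <<'E'
from h import *
np.set_printoptions(precision=4,suppress=True)
s=r.state();print(s["time_s"])
T=Ro.from_quat(s["orientation"]).as_matrix();print(T)
f=r.grab_frame("wrist")
c=-f["R"].T@f["t"];print("cam in tool",T.T@(c-s["tool_pos"]));print("camaxes in tool (rows cam x,y,z)",f["R"]@T)
P=np.vstack([np.load("p_scene.npy"),np.load("p_side.npy")])
P=P[(P[:,0]>.52)&(P[:,0]<.69)]
import sys
# tray frame guess
yaw=np.arctan2(-0.99,0.138)
th=np.deg2rad(38)
xh=np.array([np.cos(yaw),np.sin(yaw),0]);X=np.cos(th)*xh+np.sin(th)*np.array([0,0,1]);Z=-np.sin(th)*xh+np.cos(th)*np.array([0,0,1]);Y=np.cross(Z,X)
O=np.array([.595,-.07,.04])
Q=(P-O)@np.c_[X,Y,Z]*1000
# render heightmap in tray frame
H=np.full((60,60),np.nan)
for q in Q:
    i,j=int((q[0]+75)//2.5),int((q[1]+75)//2.5)
    if 0<=i<60 and 0<=j<60: H[i,j]=np.nanmax([H[i,j],q[2]])
for i in range(58,4,-2): print("%4d"%(-75+2.5*i)," ".join("%3.0f"%H[i,j] if H[i,j]==H[i,j] else "  ." for j in range(0,60,2)))
print([-75+2.5*j for j in range(0,60,2)])
E
```

```text
1.9
[[-0.      0.9335  0.3586]
 [-0.      0.3586 -0.9335]
 [-1.     -0.      0.    ]]
cam in tool [-0.0699  0.0766 -0.0008]
camaxes in tool (rows cam x,y,z) [[ 0.002   0.0004  1.    ]
 [-0.2974 -0.9547  0.001 ]
 [ 0.9547 -0.2974 -0.0018]]
  70   . -103   .   .  44  17 -100  14  14  15   .  15   .  14  14   .  14  14   .  17  13   .   .  11   .  18  16  18  39   .
  65   .   .   .   .  33  20  22   .  19  21  19   .   .  20  17  17  20  19  21  17  22   .   .  18  21  21  19   .  35   .
  60   . -95 -94   .  28  24  25  26  24  24  22  24  27   .  25   .   .  24  25  24   .   .   .  23  28  24  25   .  27   .
  55   .   .   . -90  29  27  29  28   .  28  31  25   .   .  29  30   .  29   .   .  25   .  27  29  30  31   .   .   .   .
  50   .   . -87   .   .  23  32  22  32  30  25  24   .  29   .  25   .   .  30  33   .  25  26  29  29  25   .   .   .   .
  45   .   . -81   .  16 -84  24  17  16   .  20  26  30  24  30  30  28  21  30  31   7   7  17  14  22  26  22  19   .   .
  40   .   . -79   .  11  27 -66  17  16  22  19   .  10  10  24  27   .  21  18   8   7   6   .  21  15  17 
[... 2008 characters left out ...]
  . -15
 -45   . -11 -12   . -13 -10   .   .   .   . -10   . -12   .   .   .   .   .   .   .   .   .   .   . -11   . -13   .   .   .
 -50   .   .   .   .   .   .  -7   .  -8  -9   .  -6   .   .   .   .  -8   .  -9   .   .   .  -9  -6   .   .  -6   .   .  -5
 -55   .   .   .   .   .   .   .  -5  -2  -5   .   .  -4   .   .  -5  -5   .   .  -3  -4   .   .   .   .  -1   .   .   .   .
 -60   .   .   .   .   .   .   .   1  -1   .  -0   .  -1   .  -2   .   0   .   .   0   .   .   .   .   .  -1   .   .   .   .
[-75.0, -70.0, -65.0, -60.0, -55.0, -50.0, -45.0, -40.0, -35.0, -30.0, -25.0, -20.0, -15.0, -10.0, -5.0, 0.0, 5.0, 10.0, 15.0, 20.0, 25.0, 30.0, 35.0, 40.0, 45.0, 50.0, 55.0, 60.0, 65.0, 70.0]
```

```bash
cat >> h.py <<'E'
def headR(zh,tilt=None):
    "tool down, tool z at heading zh deg"
    a=np.deg2rad(zh);z=np.array([np.cos(a),np.sin(a),0]);x=np.array([0,0,-1.]);return np.c_[x,np.cross(z,x),z]
def rows(p0,R0,p1,R1,n=None,fing=85,after=False,vmax=40):
    rv=Ro.from_matrix(R0.T@R1).as_rotvec(degrees=True)
    d=np.linalg.norm(p1-p0)*1000
    n=n or int(max(np.ceil(d/vmax),np.ceil(np.linalg.norm(rv)/7.1),1))
    out=[];Rc=R0.copy();dr=rv/n
    for i in range(n):
        Rn=Rc@Ro.from_rotvec(dr,degrees=True).as_matrix()
        t=(Rn if after else Rc).T@(p1-p0)*1000/n
        out.append([*np.round(dr,2),*np.round(t,1),fing]);Rc=Rn
    for i,o in enumerate(out): print(i,", ".join("%g"%v for v in o))
def cur():
    s=r.state();return s["tool_pos"],Ro.from_quat(s["orientation"]).as_matrix(),s
E
python3 - <<'E'
from h import *
p,R,s=cur();rows(np.array(p),R,np.array([.59,-.035,.30]),headR(8))
E
```

```text
0 -4.81, 0, 0, 0.2, 33.6, -17.5, 85
1 -4.81, 0, 0, 0.2, 35, -14.7, 85
2 -4.81, 0, 0, 0.2, 36.1, -11.7, 85
3 -4.81, 0, 0, 0.2, 36.9, -8.6, 85
4 -4.81, 0, 0, 0.2, 37.5, -5.5, 85
5 -4.81, 0, 0, 0.2, 37.9, -2.3, 85
6 -4.81, 0, 0, 0.2, 37.9, 0.9, 85
7 -4.81, 0, 0, 0.2, 37.7, 4.1, 85
8 -4.81, 0, 0, 0.2, 37.2, 7.2, 85
9 -4.81, 0, 0, 0.2, 36.5, 10.3, 85
10 -4.81, 0, 0, 0.2, 35.5, 13.3, 85
11 -4.81, 0, 0, 0.2, 34.3, 16.3, 85
12 -4.81, 0, 0, 0.2, 32.8, 19.1, 85
13 -4.81, 0, 0, 0.2, 31.1, 21.8, 85
14 -4.81, 0, 0, 0.2, 29.1, 24.3, 85
15 -4.81, 0, 0, 0.2, 27, 26.7, 85
```

>>> step_arm --plan '[-4.8, 0, 0, 0, 33.5, -17.5, 85, -4.8, 0, 0, 0, 35, -14.5, 85, -4.8, 0, 0, 0, 36, -11.5, 85, -4.8, 0, 0, 0, 37, -8.5, 85, -4.8, 0, 0, 0, 37.5, -5.5, 85]'

```text
time_s: 2.37
tool_pos: [0.3147, -0.347, 0.304]
orientation: [0.269, 0.654, -0.269, 0.654]
ft_force: [-0.6, -0.8, -0.7]
opening: 0.085
```

>>> step_arm --plan '[-4.8, 0, 0, 0, 38, -2.5, 85, -4.8, 0, 0, 0, 38, 1, 85, -4.8, 0, 0, 0, 37.5, 4, 85, -4.8, 0, 0, 0, 37, 7, 85, -4.8, 0, 0, 0, 36.5, 10, 85]'

```text
time_s: 2.78
tool_pos: [0.44, -0.2047, 0.3041]
orientation: [0.127, 0.695, -0.127, 0.696]
ft_force: [0.7, -0.8, 0.2]
opening: 0.085
```

>>> step_arm --plan '[-4.8, 0, 0, 0, 35.5, 13, 85, -4.8, 0, 0, 0, 34.5, 16, 85, -4.8, 0, 0, 0, 33, 19, 85, -4.8, 0, 0, 0, 31, 22, 85, -4.8, 0, 0, 0, 29, 24, 85]'

```text
time_s: 3.2
tool_pos: [0.5653, -0.0623, 0.304]
orientation: [-0.02, 0.707, 0.02, 0.707]
ft_force: [1.0, -0.9, 0.6]
opening: 0.0848
```

>>> step_arm --plan '[-4.8, 0, 0, 0, 27, 26.5, 85, 0, 0, 0, 0, 0, 0, 85]'

```text
time_s: 3.37
tool_pos: [0.5925, -0.0311, 0.3033]
orientation: [-0.051, 0.705, 0.052, 0.706]
ft_force: [-0.3, 0.7, -0.7]
opening: 0.0846
```

```bash
python3 - <<'E'
from h import *
np.set_printoptions(precision=4,suppress=True)
p,R,s=cur();print(s["time_s"],p,s["q"]);print(R)
f=r.grab_frame("wrist");np.save("wf1.npy",f,allow_pickle=True);cv2.imwrite("pics/wrist1.png",f["img"])
p,R,s=cur();print(p,s["time_s"])
for t in ["tray","press_pivot","lid_edge","tape","label_roll"]:
    print(t,[(x["uv"],round(x["conf"],2)) for x in r.spot_point("wrist",t)])
E
```

```text
3.3667 [ 0.5925 -0.0311  0.3033] [-0.1764  0.4212  0.0371  1.1854  0.0019  1.2485]
[[ 0.0016 -0.1454  0.9894]
 [ 0.0016  0.9894  0.1454]
 [-1.      0.0013  0.0018]]
[ 0.5908 -0.0331  0.3033] 3.4167
tray [([118.2, 187.3], 0.66), ([252.4, 211.6], 0.57)]
press_pivot [([255.7, 232.4], 0.85), ([95.7, 205.0], 0.76)]
lid_edge [([78.1, 133.4], 0.86), ([257.6, 318.3], 0.61)]
tape [([299.9, 329.9], 0.6)]
label_roll [([164.3, 315.6], 0.7)]
```

View pics/wrist1.png

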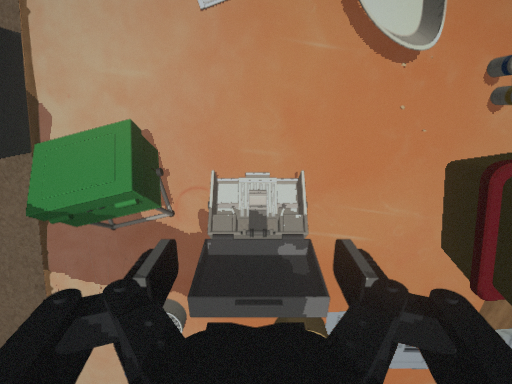

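```bash
python3 - <<'E'
from h import *
np.set_printoptions(precision=4,suppress=True)
f=r.grab_frame("wrist");np.save("wf1.npy",f,allow_pickle=True)
im=f["img"];cv2.imwrite("pics/w1crop.png",cv2.resize(im[160:330,180:340],None,fx=3.5,fy=3.5,interpolation=cv2.INTER_CUBIC))
C=cloud(f)[165:245,200:316].reshape(-1,3)
yaw=np.arctan2(-0.99,0.138);th=np.deg2rad(38)
xh=np.array([np.cos(yaw),np.sin(yaw),0]);X=np.cos(th)*xh+np.sin(th)*np.array([0,0,1]);Z=-np.sin(th)*xh+np.cos(th)*np.array([0,0,1]);Y=np.cross(Z,X)
O=np.array([.595,-.07,.04])+.008*X+.004*Y-.0155*Z
print(O)
Q=(C-O)@np.c_[X,Y,Z]*1000
H=np.full((40,62),np.nan)
for q in Q:
    i,j=int((q[0]+50)//2.5),int((q[1]+75)//2.5)
    if 0<=i<40 and 0<=j<62: H[i,j]=np.nanmax([H[i,j],q[2]])
for i in range(39,-1,-1): print("%5.1f"%(-50+2.5*i)," ".join("%3.0f"%H[i,j] if H[i,j]==H[i,j] else "  ." for j in range(4,58)))
print("      "+" ".join("%3.0f"%(-75+2.5*j) for j in range(4,58)))
E
```

```text
[ 0.6011 -0.0851  0.0327]
 47.5   .   .  41  43  42  42  44  43  44  44  44  45  45  43  43  44  42  42  42  42  43  42  42  42  43  44  42  42  42  42  42  42  43  42  43  42  42  42  43  43  43  43  43  42  43  43  43  42  42  43  46   .   .   .
 45.0   .   .   .  41  41   .  45  46  44  44  45  45  44  45  46  45  40  41  41  41   .   .   .  41  41  40  40  41  42  41  41  41  42  42  43  42  42  42  45  45  45  45  45  44  46  45  45  45  42  42  42  42   .   .
 42.5   .   .   .   .   .   .  47  45  44  45  45  45  45  45  46  45   .   .   .   .  45   .   .  41  43   .   .   .   .  42  43   .   .   .   .   .   .   .  44  46  45  45  45  45  45  47  46  45   .   .   .   .   .   .
 40.0   .   .   .  33  39  41  44  43  44  45  44  44  44  44  43  44  39  39  40  41  48  47  44  43  45  42  44  43  43  44  45  43  46  47  45  39  39  41  44  44  44  44  44  44  44  44  44  43  40  39  39   .   .   .
 37.5   .   .   .  39  40  41  40  40  40  39  41  40  40  41  40  39  41  39  40  42  47  47  44  44  44  43  44  43  43  44  45  43  47  46  45  40  40  41  40  40  40  41  41  41  40 
[... 7327 characters left out ...]
 .  11  11   .   .   .   .   .   .
-47.5  -5   .   .   .   .   .   .   .   .   .   .   .   .   .   .   .   .   .   .   .   .   .   .   .   .   .   .   .   .   .   .   .   .   .   .   .   .   .   .   .   .   .   .   .   .   .   .   .   .   .   .   .   .   .
-50.0  -2   .   .   .  -2  -1  -1  -2  -1  -1  -3  -3  -1  -1  -1  -1  -1  -2   .  -1   .   .   .   .   .   .   .   .   .   .   .   .   .   .   .   .   .  -2   .   .   .  -1  -1  -1   .  -2  -1  -1   .  -1   .   .   .   .
      -65 -62 -60 -58 -55 -52 -50 -48 -45 -42 -40 -38 -35 -32 -30 -28 -25 -22 -20 -18 -15 -12 -10  -8  -5  -2   0   2   5   8  10  12  15  18  20  22  25  28  30  32  35  38  40  42  45  48  50  52  55  58  60  62  65  68
```

View pics/w1crop.png

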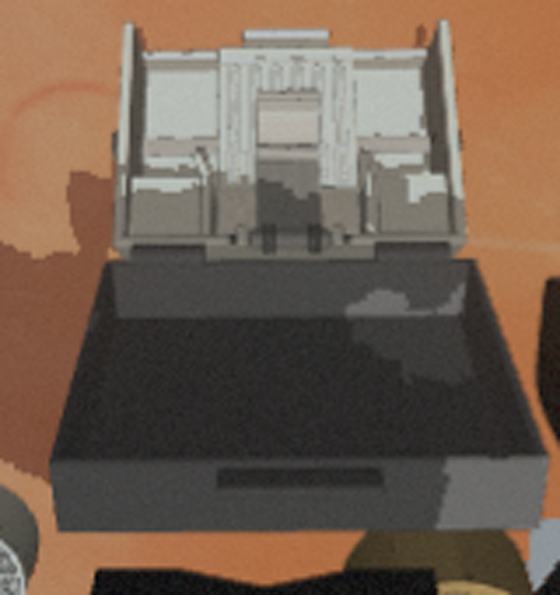

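```bash
cat > tray.py <<'E'
from h import *
th=np.deg2rad(38)
def frame(yaw):
    xh=np.array([np.cos(yaw),np.sin(yaw),0]);X=np.cos(th)*xh+np.sin(th)*np.array([0,0,1]);Z=-np.sin(th)*xh+np.cos(th)*np.array([0,0,1]);return np.c_[X,np.cross(Z,X),Z]
E
python3 - <<'E'
from tray import *
np.set_printoptions(precision=4,suppress=True)
f=np.load("wf1.npy",allow_pickle=True).item()
C=cloud(f)[165:245,200:316].reshape(-1,3)
yaw=np.arctan2(-0.99,0.138);O=np.array([.6011,-.0851,.0327]);T=frame(yaw)
Q=(C-O)@T*1000
def edges(sel,ax,lo,hi):
    v=Q[sel][:,ax];v=v[(v>lo)&(v<hi)];return np.percentile(v,[0.5,2,98,99.5]),len(v)
z=Q[:,2]
for a,b in [(-36,-28),(-28,-20),(-20,-10),(-10,0),(0,8)]:
    s=(Q[:,0]>a)&(Q[:,0]<b)
    p=s&(z>21.5)&(z<27);L=s&(z>38.5)&(z<42)
    ya=np.percentile(Q[p&(abs(Q[:,1])<40)][:,1],[0,1,99,100])
    l=Q[L&(Q[:,1]<-40)][:,1];rr=Q[L&(Q[:,1]>40)][:,1]
    arm=Q[s&(z>28)&(abs(Q[:,1])<20)][:,1]
    print(a,"pile",ya,"walls",l.min(),l.max(),rr.min(),rr.max(),"mid",(l.mean()+rr.mean())/2, "arm",(arm.min(),arm.max()) if len(arm) else None)
t=Q[(z>28.5)&(z<33)&(Q[:,0]<-36)&(abs(Q[:,1])<22)];print("tongue x",np.percentile(t[:,0],[0,2,98,100]),"y",t[:,1].min(),t[:,1].max(),"z",np.median(t[:,2]))
t=Q[(z>8)&(z<14)&(Q[:,0]<-36)&(Q[:,1]<-22)];print("railL x",np.percentile(t[:,0],[0,2,98,100]),np.median(t[:,2]),t[:,0].mean())
t=Q[(z>8)&(z<14)&(Q[:,0]<-36)&(Q[:,1]>28)];print("railR x",np.percentile(t[:,0],[0,2,98,100]),np.median(t[:,2]),t[:,0].mean())
t=Q[(abs(z)<4)&(abs(Q[:,0]+26)<10)];print("bed z",np.median(t[:,2]))
g=Q[(abs(z-34)<1.5)&(Q[:,0]>15)&(Q[:,0]<30)];
print("guides",np.percentile(g[(g[:,1]<0)][:,1],[98,99.5,100]),np.percentile(g[(g[:,1]>0)][:,1],[0,.5,2]))
# pile top plane at rims
pp=Q[(z>21.5)&(z<28)&(Q[:,0]<-30)&(Q[:,0]>-36)];print("pile z pct",np.percentile(pp[:,2],[5,25,50,75,95]))
# longitudinal profile of arm centre
for x in range(-18,40,2):
    s=(abs(Q[:,0]-x)<1)&(abs(Q[:,1]-2.3)<6);print(x,np.round(np.percentile(Q[s][:,2],[5,50,95]),1) if s.any() else None,end=";")
E
```

```text
-36 pile [-21.6538 -21.597   26.7718  26.8067] walls -56.09252222958781 -53.23919079706036 57.69929725076202 60.82911696898715 mid 2.25370098153315 arm None
-28 pile [-21.5798 -21.5297  26.5834  26.7034] walls -55.65464813642084 -52.78699396756882 57.363978537020905 61.07919470928757 mid 2.5042470931588703 arm None
-20 pile [-21.4493 -21.4052  27.0161  27.3951] walls -55.18931783307318 -52.58373366983559 57.83376768145686 60.879065267412834 mid 2.573651277875257 arm (np.float64(-8.3704260289762), np.float64(12.726228195225186))
-10 pile [-21.3125 -21.2633  27.2493  27.3138] walls -55.9592397462505 -53.068782677775694 57.3878221411859 61.49907621685186 mid 2.5539416714895786 arm (np.float64(-8.401078087172808), np.float64(12.832836994204792))
0 pile [-21.1594 -21.1466  26.9903  27.1124] walls -55.54914961322 -52.74807653385478 57.77410964151519 60.57931925685728 mid 2.601444998084631 arm (np.float64(-7.170501323303437), np.float64(12.671268152623378))
tongue x [-42.9958 -42.5931 -38.3402 -37.9469] y -12.344622731158768 17.474850235720005 z 30.25634831105724
railL x [-41.4314 -41.2268 -38.0966 -37.9449] 11.093831731964379 -39.66992882285716
railR x [-42.6692 -42.6006 -38.6913 -36.8928] 11.217742710280918 -40.34385240186957
bed z -0.26504063101809167
guides [-2.3433 -1.1409 -1.1355] [0.0104 0.0515 1.227 ]
pile z pct [21.9083 23.2801 24.0097 24.7157 26.0549]
-18 None;-16 None;-14 [36.8 37.7 38.9];-12 [33.8 37.3 38.7];-10 [32.  33.2 33.8];-8 [30.5 31.9 33.8];-6 [29.3 31.  32.5];-4 [29.8 30.4 31. ];-2 [28.8 29.4 30.8];0 [26.8 27.8 29.1];2 [27.2 28.8 29.8];4 [29.3 30.6 31.2];6 [29.2 29.9 30.5];8 [26.5 27.9 29.4];10 [27.2 28.  28.6];12 [28.  28.7 29.1];14 [29.  30.5 31. ];16 [29.7 30.4 31.5];18 [30.4 31.  32.2];20 [31.  32.6 33. ];22 [32.  33.  33.4];24 [33.6 34.2 35.4];26 [33.7 34.5 35.8];28 [34.8 35.7 37. ];30 [35.3 36.7 37.9];32 [36.6 37.4 38.5];34 [37.2 38.1 39.6];36 [38.2 38.7 43.1];38 [41.5 42.6 44.3];
```

```bash
python3 - <<'E'
from h import *
p,R,s=cur();print(p);rows(np.array(p),R,np.array([.503,.178,.24]),headR(117))
E
```

```text
[ 0.58874775 -0.03672976  0.30416589]
0 -6.83, -0, 0, 4, 14, -3.5, 85
1 -6.83, -0, 0, 4, 14.3, -1.8, 85
2 -6.83, -0, 0, 4, 14.5, -0.1, 85
3 -6.83, -0, 0, 4, 14.4, 1.6, 85
4 -6.83, -0, 0, 4, 14.1, 3.3, 85
5 -6.83, -0, 0, 4, 13.6, 5, 85
6 -6.83, -0, 0, 4, 12.9, 6.5, 85
7 -6.83, -0, 0, 4, 12, 8, 85
8 -6.83, -0, 0, 4, 11, 9.4, 85
9 -6.83, -0, 0, 4, 9.8, 10.6, 85
10 -6.83, -0, 0, 4, 8.4, 11.7, 85
11 -6.83, -0, 0, 4, 7, 12.6, 85
12 -6.83, -0, 0, 4, 5.4, 13.4, 85
13 -6.83, -0, 0, 4, 3.8, 13.9, 85
14 -6.83, -0, 0, 4, 2.1, 14.3, 85
15 -6.83, -0, 0, 4, 0.4, 14.4, 85
```

>>> step_arm --plan '[-6.8, 0, 0, 4, 14, -3.5, 85, -6.8, 0, 0, 4, 14.5, -2, 85, -6.8, 0, 0, 4, 14.5, 0, 85, -6.8, 0, 0, 4, 14.5, 1.5, 85, -6.8, 0, 0, 4, 14, 3.5, 85]'

```text
time_s: 4.13
tool_pos: [0.5617, 0.0313, 0.284]
orientation: [-0.254, 0.66, 0.254, 0.66]
ft_force: [-0.1, 0.1, 0.4]
opening: 0.0851
```

>>> step_arm --plan '[-6.8, 0, 0, 4, 13.5, 5, 85, -6.8, 0, 0, 4, 13, 6.5, 85, -6.8, 0, 0, 4, 12, 8, 85, -6.8, 0, 0, 4, 11, 9.5, 85, -6.8, 0, 0, 4, 10, 10.5, 85]'

```text
time_s: 4.55
tool_pos: [0.535, 0.0985, 0.2641]
orientation: [-0.436, 0.557, 0.435, 0.557]
ft_force: [0.4, -0.4, -0.1]
opening: 0.0845
```

>>> step_arm --plan '[-6.8, 0, 0, 4, 8.5, 11.5, 80, -6.8, 0, 0, 4, 7, 12.5, 75, -6.8, 0, 0, 4, 5.5, 13.5, 70, -6.8, 0, 0, 4, 4, 14, 68, -6.8, 0, 0, 4, 2, 14.5, 68]'

```text
time_s: 4.97
tool_pos: [0.5082, 0.1657, 0.2441]
orientation: [0.58, -0.405, -0.579, -0.405]
ft_force: [0.4, -0.8, 0.5]
opening: 0.0684
```

>>> step_arm --plan '[-6.8, 0, 0, 4, 0.5, 14.5, 68, 0, 0, 0, 0, 0, 0, 68, 0, 0, 0, 0, 0, 0, 68]'

```text
time_s: 5.22
tool_pos: [0.503, 0.1792, 0.2401]
orientation: [0.601, -0.372, -0.601, -0.372]
ft_force: [0.4, -0.7, -0.3]
opening: 0.0683
```

```bash
cat > card.py <<'E'
from h import *
np.set_printoptions(precision=4,suppress=True)
def seecard(tag,h=0.006):
    f=r.grab_frame("wrist");cv2.imwrite(f"pics/wrist_{tag}.png",f["img"]);np.save(f"wf_{tag}.npy",f,allow_pickle=True)
    p,R,s=cur();print("t",s["time_s"],"tcp",p,"head z",np.degrees(np.arctan2(R[1,2],R[0,2])),"q",s["q"],"down",R[:,0],"open",s["opening"])
    hsv=cv2.cvtColor(f["img"],cv2.COLOR_BGR2HSV)
    m=((hsv[...,1]<70)&(hsv[...,2]>120)).astype(np.uint8);m=cv2.morphologyEx(m,cv2.MORPH_CLOSE,np.ones((5,5)))
    n,l,st,cc=cv2.connectedComponentsWithStats(m)
    for i in range(1,n):
        if st[i,4]>400:
            ct=max(cv2.findContours((l==i).astype(np.uint8),0,2)[0],key=len)[:,0]
            P=np.array([onplane(f,x,y,h)[:2] for x,y in ct])*1000
            c,sz,a=cv2.minAreaRect(P.astype(np.float32));print(st[i],"rect",np.round(c,1),np.round(sz,1),round(a,1), "medz",np.median(cloud(f)[l==i][:,2]))
    return f
E
python3 -c "
from card import *
seecard('a')"
```

```text
t 5.2667 tcp [0.5034 0.1789 0.2403] head z 116.39571955384152 q [ 0.2047  0.3519 -0.24    0.9785 -0.0003 -0.256 ] down [ 0.0005 -0.0002 -1.    ] open 0.06811533431391248
[304  55  43  20 559] rect [364.9 192.6] [12.5 44.2] 36.5 medz 0.006209233172987668
[  0 111  42  32 895] rect [567.8 -78.3] [27.4 45.3] 11.7 medz 0.018136059516729655
[   0  142   40   67 2176] rect [626.4 -67.4] [81.9 44.4] 10.8 medz 0.031972976825083155
[ 231  162   44   58 2430] rect [521.2 186.6] [70.5 49.9] 27.1 medz 0.0051235944146671795
[ 183  300   87   33 1594] rect [695.3 232.1] [ 52.3 113. ] 33.4 medz 0.0006056023370085558
```

View pics/wrist_a.png

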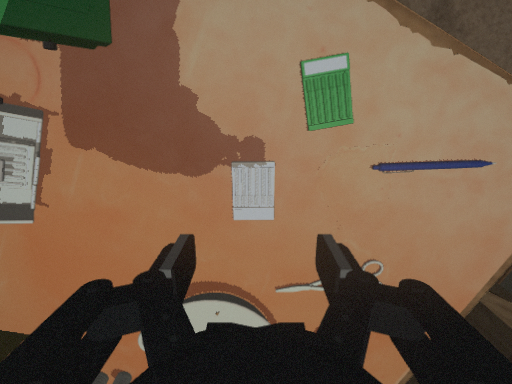

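>>> step_arm --plan '[-0.7, 0, 0, 38, 0.7, -1.2, 62, 0, 0, 0, 38, 0, 0, 62, 0, 0, 0, 38, 0, 0, 62, 0, 0, 0, 34, 0, 0, 62, 0, 0, 0, 0, 0, 0, 62]'

```text
time_s: 5.68
tool_pos: [0.5, 0.1763, 0.0869]
orientation: [-0.601, 0.371, 0.605, 0.367]
ft_force: [-1.9, -0.8, -0.2]
opening: 0.0623
```

```bash
python3 -c "
from card import *
f=seecard('b');C=cloud(f)
print('tcpz',cur()[0][2])
"
```

```text
t 5.7333 tcp [0.5013 0.1767 0.0899] head z 117.10926697236617 q [ 0.2015  0.5247 -0.4241  0.6279 -0.0002 -0.2717] down [-0.0057 -0.0014 -1.    ] open 0.06168133295445586
[ 360   11   89   41 2345] rect [365.  192.6] [12.2 44.4] 36.4 medz 0.00634966857023024
[ 212  218   81   98 7452] rect [521.4 186.4] [71.3 49.6] 26.9 medz 0.005073817281966269
tcpz 0.08986902142306627
```

View pics/wrist_b.png

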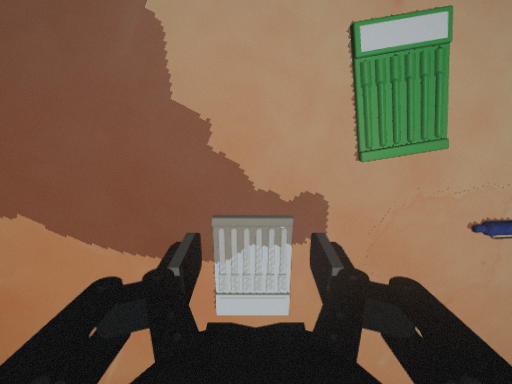

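>>> step_arm --plan '[0, 0, 0, 6, 0, 0, 62, 0, 0, 0, 4, 0, 0, 62, 0, 0, 0, 2, 0, 0, 62, 0, 0, 0, 2, 0, 0, 62, 0, 0, 0, 0, 0, 0, 62]'

```text
time_s: 6.15
tool_pos: [0.5036, 0.1783, 0.0786]
orientation: [0.604, -0.368, -0.604, -0.368]
ft_force: [-0.3, -1.4, 0.8]
opening: 0.062
```

>>> step_arm --plan '[0, 0, 0, 1.5, 0, 0, 62, 0, 0, 0, 0, 0, 0, 62, 0, 0, 0, 1.5, 0, 0, 62, 0, 0, 0, 0, 0, 0, 62]'

```text
time_s: 6.48
tool_pos: [0.503, 0.1782, 0.0748]
orientation: [-0.604, 0.368, 0.604, 0.368]
ft_force: [0.5, -1.1, -0.2]
opening: 0.0623
```

>>> step_arm --plan '[0, 0, 0, 1.5, 0, 0, 62, 0, 0, 0, 0, 0, 0, 62]'

```text
time_s: 6.65
tool_pos: [0.503, 0.1782, 0.0732]
orientation: [-0.604, 0.368, 0.604, 0.368]
ft_force: [0.1, 0.6, -0.6]
opening: 0.0619
```

>>> step_arm --plan '[0, 0, 0, 1.5, 0, 0, 62, 0, 0, 0, 0, 0, 0, 62]'

```text
time_s: 6.82
tool_pos: [0.503, 0.1782, 0.0717]
orientation: [-0.604, 0.368, 0.604, 0.368]
ft_force: [-0.3, 0.4, -0.3]
opening: 0.0622
```

>>> step_arm --plan '[0, 0, 0, 1.5, 0, 0, 62, 0, 0, 0, 0, 0, 0, 62]'

```text
time_s: 6.98
tool_pos: [0.503, 0.1782, 0.0702]
orientation: [-0.604, 0.368, 0.604, 0.368]
ft_force: [0.1, -0.4, 0.6]
opening: 0.062
```

```bash
python3 -c "
from card import *
f=seecard('c');C=cloud(f);p,R,s=cur()
T=(C-p)@R*1000
m=(f['range_z']>0)&(abs(T[...,2])>27)&(abs(T[...,2])<50)&(abs(T[...,1])<13)&(C[...,2]>0.0)
print(np.percentile(T[m][:,0],[50,90,95,99,100]), np.percentile(C[m][:,2],[0,1,3,5,10])*1000)
for b in range(-46,48,4):
  k=m&(abs(T[...,2]-b)<2); print(b,k.sum(),T[k][:,0].max() if k.any() else 0, end='; ')
"
```

```text
t 7.0333 tcp [0.503  0.1782 0.0703] head z 117.31540148601472 q [ 0.2034  0.5539 -0.4398  0.5775  0.     -0.2734] down [-0.0003 -0.     -1.    ] open 0.06187294598048299
[ 376    0  102   34 2637] rect [364.8 192.4] [12.9 44.4] 36.5 medz 0.006315218793451141
[ 207  223   91  104 8551] rect [520.6 186. ] [69.3 49.5] 27.0 medz 0.0050463026618069165
[27.9349 69.341  69.7822 70.1547 70.2579] [0.001  0.0987 0.2795 0.4699 0.9103]
-46 682 70.2488350773646; -42 722 70.24499097495259; -38 455 70.24066953178244; -34 726 70.24557608554855; -30 1421 70.25113151980047; -26 128 70.14138196796823; -22 0 0; -18 0 0; -14 0 0; -10 0 0; -6 0 0; -2 0 0; 2 0 0; 6 0 0; 10 0 0; 14 0 0; 18 0 0; 22 0 0; 26 123 70.21226356698433; 30 597 70.25367661149804; 34 1456 70.2501613016719; 38 618 70.25794472976058; 42 561 70.23266470005022; 46 730 70.22790511456387;
```

View pics/wrist_c.png

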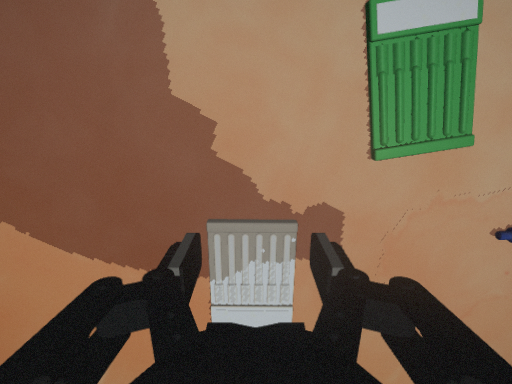

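```bash
python3 -c "
from card import *
f=np.load('wf_c.npy',allow_pickle=True).item();C=cloud(f);p,R,s=cur()
T=(C-p)@R*1000
for u,v in [(198,236),(196,240),(192,245),(196,250),(198,255),(314,236),(318,245),(314,250),(185,262),(175,275)]: print(u,v,T[v,u])
"
```

```text
198 236 [ 61.9066   8.7276 -29.8438]
196 240 [ 56.2379   9.2737 -29.7121]
192 245 [ 49.9773   9.7676 -30.3676]
196 250 [ 56.6857   3.1961 -30.2056]
198 255 [ 60.1697  -1.8309 -30.1688]
314 236 [59.5893  9.84   32.1419]
318 245 [50.6496  9.3516 32.2988]
314 250 [57.693   2.5725 32.2236]
185 262 [ 34.4618   9.7913 -30.0254]
175 275 [ 29.2007   6.7306 -33.2428]
```

>>> step_arm --plan '[0, 0, 0, 1.5, 0, 0, 62, 0, 0, 0, 0, 0, 0, 62]'

```text
time_s: 7.2
tool_pos: [0.503, 0.1782, 0.0687]
orientation: [-0.604, 0.368, 0.604, 0.368]
ft_force: [0.4, -0.0, 1.1]
opening: 0.0618
```

>>> step_arm --plan '[0, 0, 0, 1.5, 0, 0, 62, 0, 0, 0, 0, 0, 0, 62]'

```text
time_s: 7.37
tool_pos: [0.503, 0.1782, 0.0672]
orientation: [-0.604, 0.368, 0.604, 0.368]
ft_force: [-0.1, 0.2, 0.4]
opening: 0.0619
```

>>> step_arm --plan '[0, 0, 0, 1, 0, 0, 62, 0, 0, 0, 0, 0, 0, 62]'

```text
time_s: 7.53
tool_pos: [0.503, 0.1782, 0.067]
orientation: [0.604, -0.368, -0.604, -0.368]
ft_force: [-2.9, -0.8, 10.7]
opening: 0.0621
```

>>> step_arm --plan '[0, 0, 0, -4.5, 0, 0, 62, 0, 0, 0, 0, 0, 0, 56, 0, 0, 0, 0, 0, 0, 50, 0, 0, 0, 0, 0, 0, 46, 0, 0, 0, 0, 0, 0, 46]' --grip_force 25

```text
time_s: 7.95
tool_pos: [0.5035, 0.1783, 0.0712]
orientation: [0.604, -0.368, -0.604, -0.368]
ft_force: [-0.2, -1.7, 5.9]
opening: 0.049
```

>>> step_arm --plan '[0, 0, 0, 0, 0, 0, 46, 0, 0, 0, 0, 0, 0, 46]'

```text
time_s: 8.12
tool_pos: [0.5034, 0.1782, 0.0712]
orientation: [0.604, -0.368, -0.604, -0.368]
ft_force: [-0.2, -0.8, 5.4]
opening: 0.0491
```

>>> step_arm --plan '[0, 0, 0, 0, 0, 0, 56, 0, 0, 0, -2.5, 0, 0, 56, 0, 0, 0, 0, 0, 0, 50, 0, 0, 0, 0, 0, 0, 46, 0, 0, 0, 0, 0, 0, 46]'

```text
time_s: 8.53
tool_pos: [0.503, 0.1782, 0.0737]
orientation: [-0.604, 0.368, 0.604, 0.368]
ft_force: [-1.1, -1.0, 6.6]
opening: 0.0484
```

>>> step_arm --plan '[0, 0, 0, 0, 0, 0, 46, 0, 0, 0, 0, 0, 0, 46]'

```text
time_s: 8.7
tool_pos: [0.5031, 0.1782, 0.0737]
orientation: [0.604, -0.368, -0.604, -0.368]
ft_force: [-1.7, 0.3, 6.1]
opening: 0.0483
```

>>> step_arm --plan '[0, 0, 0, -1, 0, 0, 46, 0, 0, 0, 0, 0, 0, 46]'

```text
time_s: 8.87
tool_pos: [0.5031, 0.1782, 0.0745]
orientation: [-0.604, 0.368, 0.604, 0.368]
ft_force: [0.4, 0.1, -0.4]
opening: 0.0484
```

>>> step_arm --plan '[0, 0, 0, -2, 0, 0, 46, 0, 0, 0, -10, 0, 0, 46, 0, 0, 0, -20, 0, 0, 46, 0, 0, 0, -30, 0, 0, 46, 0, 0, 0, -30, 0, 0, 46]'

```text
time_s: 9.28
tool_pos: [0.5024, 0.1781, 0.1676]
orientation: [-0.604, 0.368, 0.604, 0.367]
ft_force: [0.4, 0.5, 0.0]
opening: 0.0483
```

```bash
python3 -c "
from card import *
f=seecard('d');C=cloud(f);p,R,s=cur();print(s['ft_force'])
f=seecard('d')
T=(C-p)@R*1000
hsv=cv2.cvtColor(f['img'],cv2.COLOR_BGR2HSV)
m=(hsv[...,1]<70)&(hsv[...,2]>90)&(abs(T[...,2])<30)&(T[...,0]>40)&(T[...,0]<85)
print(m.sum());P=T[m];print(P.min(0),P.max(0));
for b in range(-60,30,6):
  k=P[abs(P[:,1]-b)<3]
  if len(k): print(b,np.percentile(k[:,0],[5,50,95]),np.percentile(k[:,2],[0,1,99,100]))
g=r.grab_frame('side');cv2.imwrite('pics/side_d.png',cv2.resize(g['img'][100:300,150:350],None,fx=3,fy=3))
"
```

```text
t 9.3333 tcp [0.5054 0.1788 0.1735] head z 117.3265884511059 q [ 0.2036  0.4164 -0.3362  0.8114  0.0001 -0.2734] down [ 0.0067  0.0014 -1.    ] open 0.0488145107861017
[323  42  57  26 976] rect [365.  192.6] [12.4 44.3] 36.4 medz 0.0063731253180637805
[ 212  220   89  105 8394] rect [577.5 217.6] [119.2  83. ] 26.3 medz 0.09889189449126494
[3.5061 1.4338 4.8547]
t 9.3833 tcp [0.5057 0.1788 0.1714] head z 117.32165297154796 q [ 0.2035  0.4187 -0.3388  0.8055  0.     -0.2734] down [ 0.0076  0.0016 -1.    ] open 0.04841539297789878
[323  37  56  26 941] rect [365.1 192.5] [12.3 44. ] 36.3 medz 0.00640026342954615
[ 212  220   89  105 8386] rect [585.9 220.7] [123.4  85.6] 26.4 medz 0.10491416575477859
[111 347  51  37 609] rect [760.1 153.5] [19.2 88.2] 64.0 medz 0.009990949396377326
8496
[ 71.8508 -52.9266 -23.7609] [79.2077 19.3029 26.9456]
-54 [74.1695 74.798  75.6246] [-23.7343 -22.4137  15.2489  15.7217]
-48 [73.429  74.2945 75.1841] [-23.4626 -23.0477  25.5076  25.8597]
-42 [73.3344 74.2605 75.129 ] [-23.7609 -23.1403  25.3256  26.1101]
-36 [73.608  74.9379 76.6293] [-23.7519 -23.1268  25.3578  26.0639]
-30 [73.8417 75.0486 76.5165] [-23.6387 -22.9632  25.4429  25.9795]
-24 [73.6041 75.0088 76.5604] [-23.3418 -22.8999  25.8936  26.2679]
-18 [73.7866 75.2163 76.4765] [-23.0284 -22.758   25.856   26.4646]
-12 [73.616  75.222  76.4453] [-22.8271 -22.5361  25.9744  26.661 ]
-6 [73.6852 75.0633 76.3491] [-22.6035 -21.7908  25.7288  26.5623]
0 [73.5746 75.0714 76.3296] [-22.119  -21.6769  25.5924  26.3128]
6 [73.4426 74.9413 76.2828] [-22.2493 -21.6702  25.6173  26.0227]
12 [72.9942 74.5528 76.1434] [-22.336  -21.7961  25.9899  26.8016]
18 [72.6933 73.7005 74.8508] [-22.3095 -22.0686  26.2552  26.9456]
```

View pics/wrist_d.png

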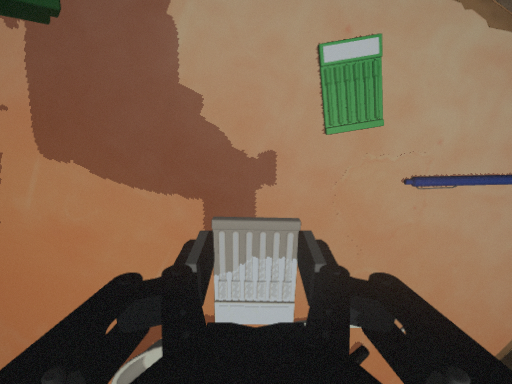

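View pics/side_d.png

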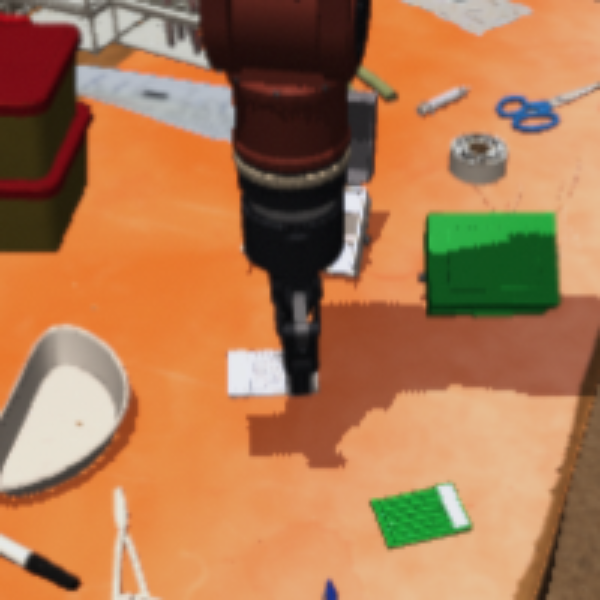

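```bash
cat > held.py <<'E'
from card import *
def held(tag):
    p,R,s=cur()
    f=r.grab_frame("wrist");cv2.imwrite(f"pics/wrist_{tag}.png",f["img"]);np.save(f"wf_{tag}.npy",f,allow_pickle=True)
    p2,R2,s2=cur();print("moved",(p2-p)*1000,"ft",s2["ft_force"])
    C=cloud(f);T=(C-p)@R*1000
    hsv=cv2.cvtColor(f['img'],cv2.COLOR_BGR2HSV)
    m=(hsv[...,1]<70)&(hsv[...,2]>90)&(abs(T[...,2])<30)&(T[...,0]>55)&(T[...,0]<85)&(T[...,1]>-62)
    P=T[m]
    A=np.c_[P[:,1],P[:,2],np.ones(len(P))];c=np.linalg.lstsq(A,P[:,0],rcond=None)[0]
    print("top plane x = %.4f*y + %.4f*z + %.2f"%tuple(c))
    for b in range(-60,30,6):
        k=P[abs(P[:,1]-b)<3]
        if len(k): print(b,len(k),np.percentile(k[:,0],[5,50,95]),np.percentile(k[:,2],[0.5,99.5]),np.percentile(k[:,2],[0.5,99.5]).mean())
    k=P[abs(P[:,2]-2)<15];print("lead y",np.percentile(k[:,1],[0,1]),"trail",k[:,1].max())
    return f
E
python3 -c "
from held import *
held('e')"
```

```text
moved [-1.0435 -0.2353 -1.654 ] ft [-0.8739  0.0312 -0.6744]
top plane x = 0.0058*y + -0.0018*z + 68.94
-54 381 [67.3303 68.1853 69.0088] [-24.3735  24.8275] 0.22699367858001018
-48 632 [67.1547 68.064  68.9488] [-24.1963  24.6376] 0.2206641868396666
-42 777 [67.2952 68.2843 70.1596] [-24.3621  24.8514] 0.24462858682164956
-36 588 [67.7621 69.1959 70.6241] [-24.0572  25.0994] 0.521103994051737
-30 681 [67.4779 68.9767 70.3114] [-24.1931  25.2332] 0.520030093904408
-24 718 [67.7227 69.1002 70.5657] [-23.9529  25.1211] 0.5841119931527317
-18 717 [67.7207 69.2913 70.4535] [-23.5679  25.353 ] 0.8925569815998244
-12 741 [67.6259 69.2233 70.5161] [-23.2208  25.2062] 0.9926702043676663
-6 750 [67.7367 69.196  70.4768] [-22.9326  24.9238] 0.9956142750574575
0 781 [67.6143 69.1985 70.4352] [-22.7719  25.1322] 1.180146859485701
6 800 [67.7553 69.3119 70.4277] [-22.8518  24.9467] 1.0474463547273984
12 832 [67.0459 67.9743 69.1525] [-23.0565  25.8264] 1.384950261343345
18 70 [67.18   68.3052 69.4402] [-23.0571  21.4702] -0.7934582556907852
lead y [-56.9382 -54.7931] trail 15.576196394484624
```

```bash
cat >> tray.py <<'E'
YAW=np.arctan2(-0.99,0.138)+np.deg2rad(0.5)
T0=frame(np.arctan2(-0.99,0.138))
O=np.array([.6011,-.0851,.0327])+T0@(np.array([-.2,1.0,-.5])/1000)
T=frame(YAW)
TIP=np.array([74.,-56,0])
def pose(xl,zl,tau,yl=0,yawc=0):
    "lead-bottom edge mid at tray (xl,yl,zl) mm, tilt tau deg"
    t=np.deg2rad(tau);s,c=np.sin(t),np.cos(t)
    R=T@np.array([[-s,-c,0],[0,0,1],[-c,s,0]])
    R=R@Ro.from_euler('x',yawc,degrees=True).as_matrix()
    p=O+T@(np.array([xl,yl,zl])/1000)-R@(TIP/1000)
    return p,R
def where():
    p,R,s=cur();L=T.T@(p+R@(TIP/1000)-O)*1000
    d=T.T@R; tau=np.degrees(np.arctan2(-d[0,0],-d[2,0]))
    print("t %.2f lead x %.1f y %.1f z %.1f tau %.1f yaw %.2f roll %.2f"%(s["time_s"],*L,tau,np.degrees(np.arctan2(-d[1,1],np.hypot(d[0,1],d[2,1]))),np.degrees(np.arcsin(d[2,2]))),"ft tray",np.round(T.T@s["ft_force"],1),"open",round(s["opening"]*1000,1))
    return p,R,s
E
python3 - <<'E'
from tray import *
p1,R1=pose(-30,0 or 50,15);print(p1,R1)
p,R,s=cur();print(p)
rows(np.array(p),R,p1,R1,fing=46)
E
```

```text
[0.58232385 0.04831578 0.09934997] [[ 0.05731901 -0.13503513  0.9891815 ]
 [-0.386504    0.91054637  0.14669682]
 [-0.92050485 -0.39073113  0.        ]]
[0.5036452  0.17832466 0.16758093]
0 6.7, 1.37, -0.97, 4.3, -0.6, -9.5, 46
1 6.7, 1.37, -0.97, 4.5, -1.7, -9.2, 46
2 6.7, 1.37, -0.97, 4.8, -2.6, -8.9, 46
3 6.7, 1.37, -0.97, 5, -3.6, -8.4, 46
4 6.7, 1.37, -0.97, 5.3, -4.4, -7.8, 46
5 6.7, 1.37, -0.97, 5.5, -5.2, -7.1, 46
6 6.7, 1.37, -0.97, 5.8, -5.9, -6.3, 46
7 6.7, 1.37, -0.97, 6, -6.5, -5.5, 46
8 6.7, 1.37, -0.97, 6.3, -7, -4.5, 46
9 6.7, 1.37, -0.97, 6.5, -7.3, -3.5, 46
10 6.7, 1.37, -0.97, 6.7, -7.6, -2.5, 46
11 6.7, 1.37, -0.97, 6.9, -7.7, -1.4, 46
12 6.7, 1.37, -0.97, 7, -7.7, -0.4, 46
13 6.7, 1.37, -0.97, 7.1, -7.5, 0.7, 46
14 6.7, 1.37, -0.97, 7.2, -7.3, 1.7, 46
15 6.7, 1.37, -0.97, 7.3, -6.9, 2.7, 46
```

```bash
python3 - <<'E'
from tray import *
p1,R1=pose(-40,58,15);print(p1)
p,R,s=cur()
rows(np.array(p),R,p1,R1,fing=46,n=17)
E
```

```text
[0.58044534 0.06098264 0.09949744]
0 6.31, 1.29, -0.91, 4, -0.8, -8.2, 46
1 6.31, 1.29, -0.91, 4.2, -1.7, -8, 46
2 6.31, 1.29, -0.91, 4.4, -2.5, -7.6, 46
3 6.31, 1.29, -0.91, 4.6, -3.2, -7.2, 46
4 6.31, 1.29, -0.91, 4.8, -3.9, -6.7, 46
5 6.31, 1.29, -0.91, 5.1, -4.5, -6.2, 46
6 6.31, 1.29, -0.91, 5.3, -5.1, -5.5, 46
7 6.31, 1.29, -0.91, 5.5, -5.6, -4.8, 46
8 6.31, 1.29, -0.91, 5.7, -6, -4, 46
9 6.31, 1.29, -0.91, 5.8, -6.3, -3.2, 46
10 6.31, 1.29, -0.91, 6, -6.5, -2.4, 46
11 6.31, 1.29, -0.91, 6.2, -6.6, -1.5, 46
12 6.31, 1.29, -0.91, 6.3, -6.6, -0.7, 46
13 6.31, 1.29, -0.91, 6.4, -6.6, 0.2, 46
14 6.31, 1.29, -0.91, 6.5, -6.4, 1.1, 46
15 6.31, 1.29, -0.91, 6.6, -6.1, 1.9, 46
16 6.31, 1.29, -0.91, 6.6, -5.8, 2.7, 46
```

>>> step_arm --plan '[6.3, 1.3, -0.9, 4, -1, -8, 46, 6.3, 1.3, -0.9, 4, -1.5, -8, 46, 6.3, 1.3, -0.9, 4.5, -2.5, -7.5, 46, 6.3, 1.3, -0.9, 4.5, -3, -7, 46, 6.3, 1.3, -0.9, 5, -4, -6.5, 46]' --grip_force 50

```text
time_s: 9.9
tool_pos: [0.5246, 0.1439, 0.1452]
orientation: [0.527, -0.516, -0.431, -0.52]
ft_force: [0.8, -0.2, -0.1]
opening: 0.0469
```

>>> step_arm --plan '[6.3, 1.3, -0.9, 5, -4.5, -6, 46, 6.3, 1.3, -0.9, 5.5, -5, -5.5, 46, 6.3, 1.3, -0.9, 5.5, -5.5, -5, 46, 6.3, 1.3, -0.9, 5.5, -6, -4, 46, 6.3, 1.3, -0.9, 6, -6.5, -3, 46]'

```text
time_s: 10.32
tool_pos: [0.5472, 0.1095, 0.1248]
orientation: [-0.409, 0.621, 0.224, 0.63]
ft_force: [0.3, -0.2, -0.3]
opening: 0.0471
```

```bash
python3 - <<'E'
from tray import *
p1,R1=pose(-40,58,15);p,R,s=where();print(s["q"])
rows(np.array(p),R,p1,R1,fing=46)
E
```

```text
t 10.32 lead x -92.9 y 20.3 z 116.4 tau 23.9 yaw 44.29 roll 20.24 ft tray [ 0.   0.3 -0.4] open 47.1
[ 0.17705697  0.48327183 -0.40968811  0.58805197 -0.24698164  0.80051851]
0 6.28, 1.23, -0.91, 5.7, -6.8, -2.3, 46
1 6.28, 1.23, -0.91, 5.8, -6.9, -1.4, 46
2 6.28, 1.23, -0.91, 5.9, -6.9, -0.5, 46
3 6.28, 1.23, -0.91, 6.1, -6.8, 0.4, 46
4 6.28, 1.23, -0.91, 6.2, -6.7, 1.3, 46
5 6.28, 1.23, -0.91, 6.2, -6.4, 2.1, 46
6 6.28, 1.23, -0.91, 6.3, -6, 2.9, 46
```

>>> step_arm --plan '[6.3, 1.2, -0.9, 5.5, -7, -2.5, 46, 6.3, 1.2, -0.9, 6, -7, -1.5, 46, 6.3, 1.2, -0.9, 6, -7, -0.5, 46, 6.3, 1.2, -0.9, 6, -7, 0.5, 46, 6.3, 1.2, -0.9, 6, -6.5, 1.5, 46]'

```text
time_s: 10.73
tool_pos: [0.5715, 0.0748, 0.1069]
orientation: [-0.257, 0.674, 0.001, 0.693]
ft_force: [-0.2, 0.6, -0.2]
opening: 0.0471
```

>>> step_arm --plan '[6.3, 1.2, -0.9, 6, -6.5, 2, 46, 6.3, 1.2, -0.9, 6, -6, 3, 46, 0, 0, 0, 0, 0, 0, 46, 0, 0, 0, 0, 0, 0, 46]'

```text
time_s: 11.07
tool_pos: [0.5812, 0.0615, 0.1002]
orientation: [-0.193, 0.68, -0.086, 0.702]
ft_force: [-0.4, 0.1, 1.0]
opening: 0.0471
```

```bash
python3 - <<'E'
from tray import *
from held import held
where()
held('f')
where()
p1,R1=pose(-40,58,15);p,R,s=cur();rows(np.array(p),R,p1,R1,fing=46)
E
```

```text
t 11.07 lead x -40.2 y 1.5 z 58.7 tau 15.2 yaw 0.38 roll 0.30 ft tray [ 0.5 -0.4  0.9] open 47.1
moved [-0.0345  0.1944  0.4584] ft [0.3456 0.4368 0.4205]
top plane x = 0.0057*y + 0.0027*z + 68.90
-54 219 [67.4868 68.2508 68.9684] [-24.8263  24.5839] -0.12118323220965799
-48 606 [67.1969 68.0482 68.9805] [-24.7091  24.4614] -0.12381473117535968
-42 653 [67.1082 68.0231 69.0438] [-25.0196  24.5474] -0.23609111324129906
-36 716 [67.5961 68.9984 70.6146] [-24.7308  24.824 ] 0.046598732107048235
-30 661 [67.5694 68.9289 70.4965] [-24.7847  24.6482] -0.06825656093115207
-24 709 [67.5365 69.0632 70.403 ] [-24.519  24.766] 0.12349969055936505
-18 704 [67.6834 69.2462 70.4059] [-24.2147  24.4522] 0.11876879119101602
-12 726 [67.5617 69.1993 70.5622] [-23.4083  24.7906] 0.6911599020811785
-6 718 [67.6391 69.2237 70.4251] [-22.4721  23.9487] 0.7382869976300164
0 749 [67.6518 69.1484 70.4573] [-22.7416  23.7793] 0.5188724585379862
6 766 [67.5527 69.1693 70.4054] [-22.5041  23.9131] 0.7044776086673874
12 754 [67.2031 68.3101 70.0349] [-23.4487  25.0667] 0.8089825400492874
18 459 [66.9818 68.1107 70.2442] [-23.4093  25.1635] 0.8770824473193919
lead y [-54.4712 -53.0108] trail 17.99268007222783
t 11.12 lead x -40.1 y 1.6 z 59.2 tau 15.2 yaw 0.41 roll 0.34 ft tray [-0.   0.4  0.6] open 46.9
0 0.41, 0.25, -0.24, 1.3, -0.1, -0.9, 46
```

View pics/wrist_f.png

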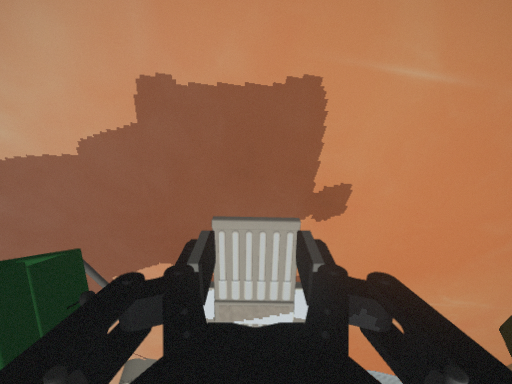

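```bash
python3 - <<'E'
from tray import *
p1,R1=pose(-22,40,15,yl=.4,yawc=-0.9);p,R,s=where();rows(np.array(p),R,p1,R1,fing=46,n=2)
E
```

```text
t 11.12 lead x -40.1 y 1.6 z 59.2 tau 15.2 yaw 0.41 roll 0.34 ft tray [-0.   0.4  0.6] open 46.9
0 -0.25, 0.12, -0.12, 7, -11.1, -0.8, 46
1 -0.25, 0.12, -0.12, 7, -11.1, -0.8, 46
```

>>> step_arm --plan '[-0.25, 0.1, -0.1, 7, -11, -0.8, 46, -0.25, 0.1, -0.1, 7, -11, -0.8, 46, 0, 0, 0, 0, 0, 0, 46, 0, 0, 0, 0, 0, 0, 46]'

```text
time_s: 11.45
tool_pos: [0.5838, 0.0359, 0.0972]
orientation: [-0.196, 0.681, -0.085, 0.701]
ft_force: [0.1, 0.5, -0.4]
opening: 0.047
```

```bash
python3 - <<'E'
from tray import *
where()
for n,(x0,y0,x1,y1) in {"scene":(200,130,300,220),"side":(200,120,300,210)}.items():
    f=r.grab_frame(n);np.save(f"sf_{n}.npy",f,allow_pickle=True);cv2.imwrite(f"pics/{n}_g.png",cv2.resize(f["img"][y0:y1,x0:x1],None,fx=6,fy=6,interpolation=cv2.INTER_CUBIC))
E
```

```text
t 11.45 lead x -21.5 y 0.4 z 40.6 tau 15.0 yaw 0.74 roll 0.28 ft tray [-0.6  0.1 -0. ] open 47.0
```

View pics/scene_g.png

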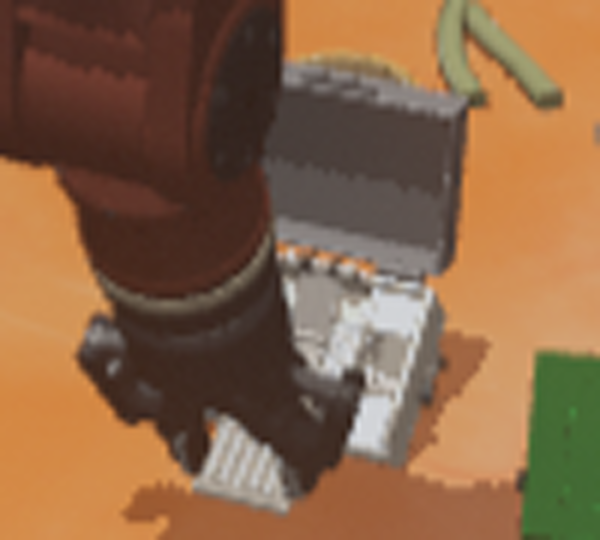

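View pics/side_g.png

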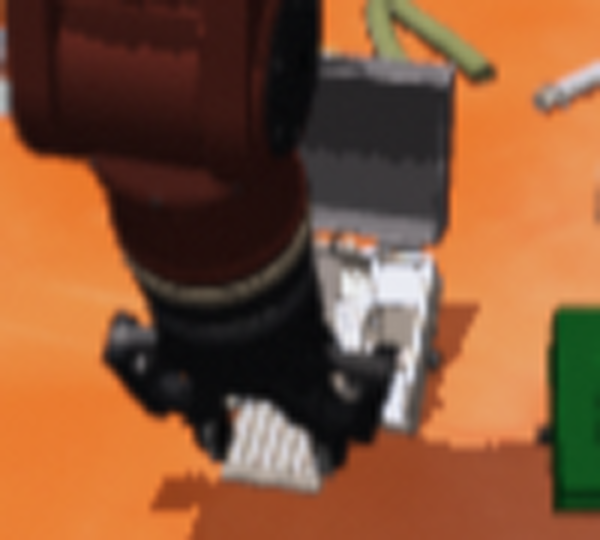

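```bash
python3 - <<'E'
from tray import *
p,R,s=where();
p1,R1=pose(-20,31,19,yl=.4,yawc=-0.9);rows(np.array(p),R,p1,R1,fing=46,n=2)
p2,R2=pose(-20,30,19,yl=.4,yawc=-0.9);rows(p1,R1,p2,R2,fing=46,n=1)
print(T.T@R1*1)
E
```

```text
t 11.55 lead x -21.8 y 0.9 z 41.1 tau 15.0 yaw 0.73 roll 0.32 ft tray [-0.  -0.5  0.3] open 46.9
0 -0.08, 0.04, 1.99, 2.8, -4.8, -0.3, 46
1 -0.08, 0.04, 1.99, 2.6, -4.9, -0.3, 46
0 0, 0, 0, 0.9, -0.3, -0, 46
[[-3.25568154e-01 -9.45401929e-01 -1.48515603e-02]
 [ 1.59088913e-18 -1.57073173e-02  9.99876632e-01]
 [-9.45518576e-01  3.25527990e-01  5.11380231e-03]]
```

>>> step_arm --plan '[0, 0, 2, 2.8, -4.8, -0.3, 46, 0, 0, 2, 2.6, -4.9, -0.3, 46, 0, 0, 0, 0, 0, 0, 46, 0, 0, 0, 0, 0, 0, 46]'

```text
time_s: 11.88
tool_pos: [0.5855, 0.025, 0.0961]
orientation: [-0.172, 0.687, -0.061, 0.704]
ft_force: [-0.1, -0.1, 0.1]
opening: 0.047
```

```bash
python3 - <<'E'
from tray import *
p,R,s=where()
E
```

```text
t 11.88 lead x -19.5 y 0.5 z 30.8 tau 19.0 yaw 0.65 roll 0.29 ft tray [ 0.1 -0.1  0. ] open 47.0
```

>>> step_arm --plan '[0, 0, 0, 1.9, -0.6, 0, 46, 0, 0, 0, 0, 0, 0, 46, 0, 0, 0, 0, 0, 0, 46]'

```text
time_s: 12.13
tool_pos: [0.5855, 0.0242, 0.094]
orientation: [-0.172, 0.687, -0.061, 0.703]
ft_force: [0.8, -1.6, -0.6]
opening: 0.0469
```

>>> step_arm --plan '[0, 0, 0, 1.4, -0.5, 0, 46, 0, 0, 0, 0, 0, 0, 46, 0, 0, 0, 0, 0, 0, 46]'

```text
time_s: 12.38
tool_pos: [0.5858, 0.023, 0.0929]
orientation: [-0.172, 0.687, -0.061, 0.703]
ft_force: [0.3, 0.0, 0.3]
opening: 0.0466
```

```bash
python3 - <<'E'
from tray import *
p,R,s=where()
E
```

```text
t 12.38 lead x -19.9 y 0.4 z 27.0 tau 19.0 yaw 0.67 roll 0.28 ft tray [0.2 0.3 0.2] open 46.6
```

>>> step_arm --plan '[0, 0, 0, 0.95, -0.3, 0, 46, 0, 0, 0, 0, 0, 0, 46, 0, 0, 0, 0, 0, 0, 46]'

```text
time_s: 12.63
tool_pos: [0.5859, 0.0222, 0.0922]
orientation: [-0.172, 0.687, -0.061, 0.704]
ft_force: [-1.2, -0.1, -0.6]
opening: 0.0473
```

>>> step_arm --plan '[0, 0, 0, 0.95, -0.3, 0, 46, 0, 0, 0, 0, 0, 0, 46, 0, 0, 0, 0, 0, 0, 46]'

```text
time_s: 12.88
tool_pos: [0.586, 0.0216, 0.0914]
orientation: [-0.172, 0.687, -0.061, 0.704]
ft_force: [0.6, 0.0, -0.1]
opening: 0.0472
```

>>> step_arm --plan '[0, 0, 0, 0.95, -0.3, 0, 46, 0, 0, 0, 0, 0, 0, 46, 0, 0, 0, 0, 0, 0, 46]'

```text
time_s: 13.13
tool_pos: [0.5862, 0.0211, 0.0907]
orientation: [-0.172, 0.687, -0.061, 0.704]
ft_force: [-0.4, 0.7, 0.4]
opening: 0.047
```

```bash
python3 - <<'E'
from tray import *
p,R,s=where()
E
```

```text
t 13.13 lead x -19.7 y 0.5 z 24.0 tau 19.0 yaw 0.65 roll 0.29 ft tray [-0.4 -0.3  0.8] open 47.0
```

>>> step_arm --plan '[0, 0, 0, 0.95, -0.3, 0, 46, 0, 0, 0, 0, 0, 0, 46, 0, 0, 0, 0, 0, 0, 46]'

```text
time_s: 13.38
tool_pos: [0.5863, 0.0206, 0.0899]
orientation: [-0.172, 0.687, -0.061, 0.704]
ft_force: [-0.0, 1.7, 1.8]
opening: 0.0471
```

>>> step_arm --plan '[0, 0, 0, 0.95, -0.3, 0, 46, 0, 0, 0, 0, 0, 0, 46, 0, 0, 0, 0, 0, 0, 46]'

```text
time_s: 13.63
tool_pos: [0.5864, 0.0201, 0.0891]
orientation: [-0.172, 0.687, -0.061, 0.704]
ft_force: [-1.4, 3.9, 2.9]
opening: 0.0469
```

```bash
python3 - <<'E'
from tray import *
p,R,s=where()
E
```

```text
t 13.63 lead x -19.9 y 0.6 z 22.1 tau 19.0 yaw 0.66 roll 0.30 ft tray [-1.4 -0.8  4.8] open 46.9
```

```bash
cat > go.py <<'E'
import sys
from tray import *
# usage: go.py xl zl tau yl yaw n
def go(xl,zl,tau,yl=.4,yaw=.7,n=1,fing=46):
    p,R,s=where();p1,R1=pose(xl,zl,tau,yl=yl,yawc=-yaw);rows(np.array(p),R,p1,R1,fing=fing,n=n)
if __name__=="__main__":
    a=[float(v) for v in sys.argv[1:]];a[5]=int(a[5]);go(*a)
E
python3 go.py -19.5 23.8 19 .4 .7 1; python3 go.py -13 23.8 18 .4 .7 2
```

```text
t 13.63 lead x -19.9 y 0.6 z 22.1 tau 19.0 yaw 0.66 roll 0.30 ft tray [-1.4 -0.8  4.8] open 46.9
0 -0.04, 0.09, -0.01, -1.7, 0.1, -0.1, 46
t 13.63 lead x -19.9 y 0.6 z 22.1 tau 19.0 yaw 0.66 roll 0.30 ft tray [-1.4 -0.8  4.8] open 46.9
0 -0.02, 0.05, -0.51, -1.4, -2.4, -0.1, 46
1 -0.02, 0.05, -0.51, -1.4, -2.4, -0.1, 46
```

>>> step_arm --plan '[0, 0, 0, -1.8, 0.2, 0, 46, 0, 0, 0, 0, 0, 0, 46, 0, 0, -0.5, -0.6, -2.5, 0, 46, 0, 0, -0.5, -0.6, -2.5, 0, 46, 0, 0, 0, 0, 0, 0, 46]'

```text
time_s: 14.05
tool_pos: [0.5868, 0.016, 0.0936]
orientation: [-0.178, 0.685, -0.068, 0.703]
ft_force: [-0.5, -0.1, -0.0]
opening: 0.0469
```

```bash
python3 go.py -8 23.8 16.5 .4 .7 3
```

```text
t 14.05 lead x -12.3 y 0.4 z 23.7 tau 17.9 yaw 0.65 roll 0.26 ft tray [ 0.  -0.5 -0. ] open 46.9
0 -0.02, 0.03, -0.47, -0, -0.7, 0, 46
1 -0.02, 0.03, -0.47, 0, -0.7, -0, 46
2 -0.02, 0.03, -0.47, 0, -0.7, -0, 46
```

>>> step_arm --plan '[0, 0, -0.5, 0, -0.7, 0, 46, 0, 0, -0.5, 0, -0.7, 0, 46, 0, 0, -0.5, 0, -0.7, 0, 46, 0, 0, 0, 0, 0, 0, 46]'

```text
time_s: 14.38
tool_pos: [0.5871, 0.0145, 0.0941]
orientation: [-0.187, 0.683, -0.077, 0.702]
ft_force: [0.2, 0.7, 0.4]
opening: 0.0474
```

```bash
python3 go.py 0 23.8 15 .4 .7 4
```

```text
t 14.38 lead x -8.5 y 0.5 z 24.0 tau 16.4 yaw 0.66 roll 0.27 ft tray [-0.2  0.3  0.7] open 47.4
0 -0.01, 0.03, -0.36, -0.2, -1.6, -0, 46
1 -0.01, 0.03, -0.36, -0.2, -1.6, -0, 46
2 -0.01, 0.03, -0.36, -0.2, -1.6, -0, 46
3 -0.01, 0.03, -0.36, -0.2, -1.6, -0, 46
```

>>> step_arm --plan '[0, 0, -0.4, -0.2, -1.6, 0, 46, 0, 0, -0.4, -0.2, -1.6, 0, 46, 0, 0, 0, 0, 0, 0, 46]'

```text
time_s: 14.63
tool_pos: [0.5874, 0.012, 0.0956]
orientation: [-0.192, 0.682, -0.081, 0.701]
ft_force: [-1.2, 3.6, -0.8]
opening: 0.0471
```

>>> step_arm --plan '[0, 0, -0.4, -0.2, -1.6, 0, 46, 0, 0, -0.4, -0.2, -1.6, 0, 46, 0, 0, 0, 0, 0, 0, 46]'

```text
time_s: 14.88
tool_pos: [0.5878, 0.0093, 0.0972]
orientation: [-0.196, 0.68, -0.086, 0.701]
ft_force: [-1.3, 3.5, -1.8]
opening: 0.0471
```

```bash
python3 - <<'E'
from tray import *
where()
f=r.grab_frame("scene");cv2.imwrite("pics/scene_h.png",cv2.resize(f["img"][140:220,210:300],None,fx=8,fy=7,interpolation=cv2.INTER_CUBIC))
E
python3 go.py 8 23.8 13.5 .4 .7 4
```

```text
t 14.88 lead x -0.2 y 0.5 z 24.0 tau 14.9 yaw 0.68 roll 0.27 ft tray [-4.  -0.7  0.8] open 47.1
t 14.93 lead x -0.2 y 0.5 z 24.0 tau 14.9 yaw 0.68 roll 0.27 ft tray [-4.9 -0.2  1.6] open 47.1
0 -0.01, 0.03, -0.36, -0.1, -1.5, -0, 46
1 -0.01, 0.03, -0.36, -0.1, -1.5, -0, 46
2 -0.01, 0.03, -0.36, -0.1, -1.5, -0, 46
3 -0.01, 0.03, -0.36, -0.1, -1.5, -0, 46
```

View pics/scene_h.png

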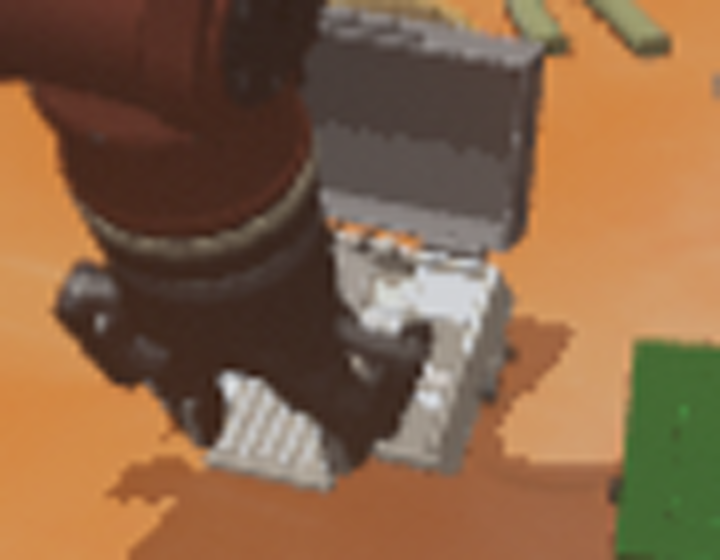

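>>> step_arm --plan '[0, 0, -0.4, -0.1, -1.5, 0, 46, 0, 0, 0, 0, 0, 0, 46]'

```text
time_s: 15.1
tool_pos: [0.588, 0.0081, 0.0977]
orientation: [-0.198, 0.68, -0.088, 0.7]
ft_force: [-1.0, 6.3, -2.4]
opening: 0.0469
```

>>> step_arm --plan '[0, 0, -0.4, -0.1, -1.5, 0, 46, 0, 0, 0, 0, 0, 0, 46]'

```text
time_s: 15.27
tool_pos: [0.5882, 0.0066, 0.0985]
orientation: [-0.201, 0.679, -0.091, 0.7]
ft_force: [-1.2, 4.8, -1.6]
opening: 0.0472
```

```bash
python3 go.py 12 23.8 13 .4 .7 4
```

```text
t 15.27 lead x 4.0 y 0.5 z 23.9 tau 14.1 yaw 0.68 roll 0.27 ft tray [-4.8 -0.5  1.8] open 47.2
0 -0.01, 0.03, -0.28, -0.2, -1.6, -0, 46
1 -0.01, 0.03, -0.28, -0.2, -1.6, -0, 46
2 -0.01, 0.03, -0.28, -0.2, -1.6, -0, 46
3 -0.01, 0.03, -0.28, -0.2, -1.6, -0, 46
```

>>> step_arm --plan '[0, 0, -0.3, -0.2, -1.6, 0, 46, 0, 0, 0, 0, 0, 0, 46]'

```text
time_s: 15.43
tool_pos: [0.5886, 0.0049, 0.0995]
orientation: [-0.203, 0.678, -0.093, 0.7]
ft_force: [-1.0, 3.6, -2.1]
opening: 0.0472
```

>>> step_arm --plan '[0, 0, -0.3, -0.2, -1.6, 0, 46, 0, 0, 0, 0, 0, 0, 46]'

```text
time_s: 15.6
tool_pos: [0.5889, 0.0034, 0.1005]
orientation: [-0.205, 0.678, -0.095, 0.7]
ft_force: [0.0, 3.4, -1.6]
opening: 0.0469
```

>>> step_arm --plan '[0, 0, -0.3, -0.2, -1.6, 0, 46, 0, 0, 0, 0, 0, 0, 46]'

```text
time_s: 15.77
tool_pos: [0.5892, 0.0019, 0.1014]
orientation: [-0.206, 0.677, -0.097, 0.7]
ft_force: [-1.1, 2.4, -1.1]
opening: 0.0471
```

```bash
python3 go.py 16 23.8 12 .4 .7 3; python3 -c "
from tray import *
where();print(T.T@np.array(r.state()['wrist_torque']))
f=r.grab_frame('side');cv2.imwrite('pics/side_i.png',cv2.resize(f['img'][120:210,205:295],None,fx=7,fy=6.5,interpolation=cv2.INTER_CUBIC))"
```

```text
t 15.77 lead x 11.0 y 0.8 z 23.9 tau 13.2 yaw 0.64 roll 0.27 ft tray [-2.6 -0.8  0.7] open 47.1
0 -0.02, 0.05, -0.38, 0, -1.1, -0.1, 46
1 -0.02, 0.05, -0.38, 0, -1.1, -0.1, 46
2 -0.02, 0.05, -0.38, 0, -1.1, -0.1, 46
t 15.77 lead x 11.0 y 0.8 z 23.9 tau 13.2 yaw 0.64 roll 0.27 ft tray [-2.6 -0.8  0.7] open 47.1
[-0.03158847  0.96949651  0.07911805]
```

View pics/side_i.png

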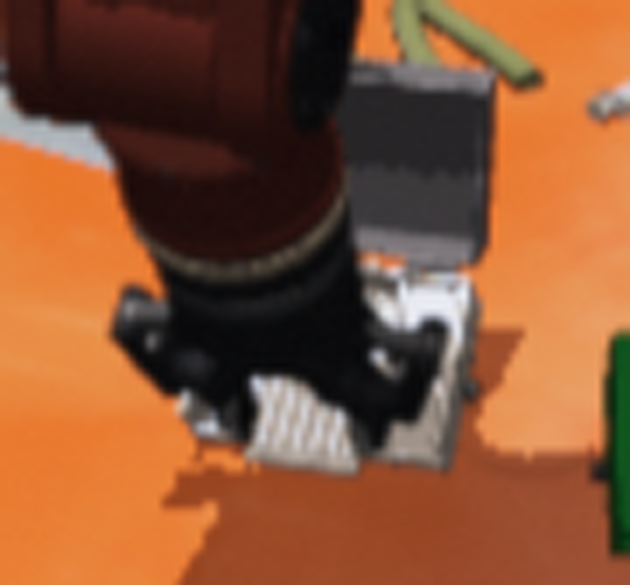

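>>> step_arm --plan '[0, 0, -0.4, 0, -1.1, -0.1, 46, 0, 0, -0.4, 0, -1.1, -0.1, 46, 0, 0, 0, 0, 0, 0, 46]'

```text
time_s: 16.07
tool_pos: [0.5894, -0.0, 0.1023]
orientation: [-0.211, 0.676, -0.102, 0.699]
ft_force: [-0.3, 1.8, -1.3]
opening: 0.0469
```

>>> step_arm --plan '[0, 0, -0.3, -0.1, -1.3, -0.1, 46, 0, 0, -0.3, -0.1, -1.3, 0, 46, 0, 0, 0, 0, 0, 0, 46]'

```text
time_s: 16.32
tool_pos: [0.5897, -0.0022, 0.1036]
orientation: [-0.215, 0.675, -0.105, 0.698]
ft_force: [0.4, 1.5, -1.1]
opening: 0.0469
```

```bash
python3 go.py 24 23.8 10.5 .4 .7 4
```

```text
t 16.32 lead x 17.7 y 0.7 z 24.1 tau 11.8 yaw 0.63 roll 0.29 ft tray [-1.8  0.7 -0. ] open 46.9
0 -0.02, 0.05, -0.31, 0.1, -1.2, -0.1, 46
1 -0.02, 0.05, -0.31, 0.1, -1.2, -0.1, 46
2 -0.02, 0.05, -0.31, 0.1, -1.2, -0.1, 46
3 -0.02, 0.05, -0.31, 0.1, -1.2, -0.1, 46
```

>>> step_arm --plan '[0, 0, -0.3, 0.1, -1.2, -0.1, 46, 0, 0, -0.3, 0.1, -1.2, -0.1, 46, 0, 0, -0.3, 0.1, -1.2, 0, 46, 0, 0, -0.3, 0.1, -1.2, 0, 46, 0, 0, 0, 0, 0, 0, 46]'

```text
time_s: 16.73
tool_pos: [0.5903, -0.0066, 0.1054]
orientation: [-0.222, 0.672, -0.113, 0.697]
ft_force: [2.3, 3.3, -2.1]
opening: 0.047
```

```bash
python3 go.py 31 23.8 8.5 .5 .7 5
```

```text
t 16.73 lead x 24.0 y 0.7 z 23.6 tau 10.6 yaw 0.63 roll 0.30 ft tray [-3.6  2.7  0.2] open 47.0
0 -0.02, 0.04, -0.41, 0.1, -0.8, -0, 46
1 -0.02, 0.04, -0.41, 0.1, -0.8, -0, 46
2 -0.02, 0.04, -0.41, 0.1, -0.8, -0, 46
3 -0.02, 0.04, -0.41, 0.1, -0.8, -0, 46
4 -0.02, 0.04, -0.41, 0.1, -0.8, -0, 46
```

>>> step_arm --plan '[0, 0, 0, 0, 0, 0.5, 46, 0, 0, 0, 0, 0, 0, 46]'

```text
time_s: 16.9
tool_pos: [0.5905, -0.0067, 0.1054]
orientation: [-0.222, 0.673, -0.113, 0.697]
ft_force: [-0.0, 1.2, -1.4]
opening: 0.0471
```

```bash
python3 go.py 31 23.8 8.5 1.1 .7 5
```

```text
t 16.90 lead x 24.0 y 0.8 z 23.5 tau 10.6 yaw 0.63 roll 0.26 ft tray [-1.8  0.2 -0.3] open 47.1
0 -0.01, 0.03, -0.41, 0.1, -0.8, 0.1, 46
1 -0.01, 0.03, -0.41, 0.1, -0.8, 0.1, 46
2 -0.01, 0.03, -0.41, 0.1, -0.8, 0.1, 46
3 -0.01, 0.03, -0.41, 0.1, -0.8, 0.1, 46
4 -0.01, 0.03, -0.41, 0.1, -0.8, 0.1, 46
```

>>> step_arm --plan '[0, 0, -0.4, 0.1, -0.8, 0.1, 46, 0, 0, -0.4, 0.1, -0.8, 0.1, 46, 0, 0, 0, 0, 0, 0.1, 46]'

```text
time_s: 17.15
tool_pos: [0.5908, -0.008, 0.1058]
orientation: [-0.227, 0.671, -0.118, 0.696]
ft_force: [-1.4, 0.9, -0.3]
opening: 0.0468
```

>>> step_arm --plan '[0, 0, -0.4, 0.1, -0.8, 0, 46, 0, 0, -0.4, 0.1, -0.8, 0, 46, 0, 0, 0, 0, 0, 0, 46]'

```text
time_s: 17.4
tool_pos: [0.5912, -0.0095, 0.1064]
orientation: [-0.231, 0.669, -0.123, 0.695]
ft_force: [-0.9, 1.2, -1.7]
opening: 0.047
```

```bash
python3 go.py 35 23.8 8 1.1 .7 4
```

```text
t 17.40 lead x 29.3 y 1.1 z 23.7 tau 8.9 yaw 0.64 roll 0.26 ft tray [-2.1 -0.7 -0.6] open 47.0
0 -0.02, 0.04, -0.23, -0, -1.1, 0, 46
1 -0.02, 0.04, -0.23, -0, -1.1, 0, 46
2 -0.02, 0.04, -0.23, -0, -1.1, 0, 46
3 -0.02, 0.04, -0.23, -0, -1.1, 0, 46
```

>>> step_arm --plan '[0, 0, -0.2, 0, -1.1, 0, 46, 0, 0, -0.2, 0, -1.1, 0, 46, 0, 0, 0, 0, 0, 0, 46]'

```text
time_s: 17.65
tool_pos: [0.5916, -0.0114, 0.1076]
orientation: [-0.233, 0.668, -0.125, 0.695]
ft_force: [-0.4, 1.2, -1.4]
opening: 0.0468
```

>>> step_arm --plan '[0, 0, -0.2, 0, -1.1, 0, 46, 0, 0, -0.2, 0, -1.1, 0, 46, 0, 0, 0, 0, 0, 0, 46]'

```text
time_s: 17.9
tool_pos: [0.592, -0.0133, 0.1087]
orientation: [-0.236, 0.668, -0.127, 0.695]
ft_force: [0.3, 0.8, -2.0]
opening: 0.0474
```

```bash
python3 go.py 37 23.8 7.5 1.1 .7 2
```

```text
t 17.90 lead x 34.9 y 1.4 z 23.8 tau 8.2 yaw 0.62 roll 0.28 ft tray [-1.8  0.4 -1.2] open 47.4
0 -0.04, 0.1, -0.33, 0.2, -0.6, -0.1, 46
1 -0.04, 0.1, -0.33, 0.2, -0.6, -0.1, 46
```

Near the stop; half-millimetre-scale steps now.

>>> step_arm --plan '[0, 0, 0, -0.1, -0.9, -0.1, 46, 0, 0, 0, 0, 0, 0, 46]'

```text
time_s: 18.07
tool_pos: [0.592, -0.014, 0.1092]
orientation: [-0.236, 0.668, -0.127, 0.695]
ft_force: [0.8, 1.1, -2.0]
opening: 0.047
```

>>> step_arm --plan '[0, 0, 0, -0.1, -0.8, -0.1, 46, 0, 0, 0, 0, 0, 0, 46]'

```text
time_s: 18.23
tool_pos: [0.592, -0.0147, 0.1097]
orientation: [-0.236, 0.668, -0.127, 0.695]
ft_force: [-0.6, -0.5, -1.7]
opening: 0.0472
```

>>> step_arm --plan '[0, 0, 0, -0.1, -0.8, 0, 46, 0, 0, 0, 0, 0, 0, 46]'

```text
time_s: 18.4
tool_pos: [0.5921, -0.0153, 0.1102]
orientation: [-0.236, 0.668, -0.127, 0.695]
ft_force: [-0.2, 0.3, -2.3]
opening: 0.0468
```

```bash
python3 go.py 39 23.8 8 1.1 .7 2
```

```text
t 18.40 lead x 37.3 y 1.2 z 23.7 tau 8.2 yaw 0.62 roll 0.28 ft tray [-1.7 -0.1 -1.6] open 46.8
0 -0.04, 0.1, -0.09, -0.1, -0.7, 0, 46
1 -0.04, 0.1, -0.09, -0.1, -0.7, 0, 46
```

>>> step_arm --plan '[0, 0, 0, -0.1, -0.8, 0, 46, 0, 0, 0, 0, 0, 0, 46]'

```text
time_s: 18.57
tool_pos: [0.5921, -0.0157, 0.1105]
orientation: [-0.236, 0.668, -0.127, 0.695]
ft_force: [-1.0, 1.4, -3.6]
opening: 0.0469
```

>>> step_arm --plan '[0, 0, 0, -0.1, -0.7, 0, 46, 0, 0, 0, 0, 0, 0, 46]'

```text
time_s: 18.73
tool_pos: [0.592, -0.0158, 0.1107]
orientation: [-0.235, 0.668, -0.126, 0.695]
ft_force: [0.2, 3.7, -4.9]
opening: 0.0469
```

```bash
python3 go.py 40 23.8 8 1.1 .7 2
```

```text
t 18.73 lead x 37.9 y 1.1 z 23.6 tau 8.3 yaw 0.67 roll 0.28 ft tray [-5.8  0.8 -1.7] open 46.9
0 -0.02, 0.1, -0.14, -0.1, -0.8, 0.1, 46
1 -0.02, 0.1, -0.14, -0.1, -0.8, 0.1, 46
```

```bash
python3 go.py 36.8 23.6 2 1.1 .7 4
```

```text
t 18.73 lead x 37.9 y 1.1 z 23.6 tau 8.3 yaw 0.67 roll 0.28 ft tray [-5.8  0.8 -1.7] open 46.9
0 -0.01, 0.07, -1.57, 1.7, 2.2, 0.1, 46
1 -0.01, 0.07, -1.57, 1.6, 2.3, 0.1, 46
2 -0.01, 0.07, -1.57, 1.6, 2.3, 0.1, 46
3 -0.01, 0.07, -1.57, 1.5, 2.3, 0.1, 46
```

>>> step_arm --plan '[0, 0, 0, 0, 1, 0, 46, 0, 0, -1.6, 1.7, 2.2, 0, 46, 0, 0, -1.6, 1.6, 2.3, 0, 46, 0, 0, 0, 0, 0, 0, 46]'

```text
time_s: 19.07
tool_pos: [0.5915, -0.0134, 0.1051]
orientation: [-0.255, 0.661, -0.147, 0.69]
ft_force: [-1.4, -1.3, -1.1]
opening: 0.0469
```

```bash
python3 go.py 36.8 23.6 1.5 1.1 .7 2
```

```text
t 19.07 lead x 37.3 y 0.9 z 23.6 tau 4.8 yaw 0.65 roll 0.25 ft tray [ 0.2 -1.6 -1.6] open 46.9
0 -0.03, 0.12, -1.67, 1.7, 2.4, 0.2, 46
1 -0.03, 0.12, -1.67, 1.7, 2.4, 0.2, 46
```

>>> step_arm --plan '[0, 0, -1.6, 1.7, 2.4, 0.1, 46, 0, 0, 0, 0, 0, 0, 46, 0, 0, 0, 0, 0, 0, 46]'

```text
time_s: 19.32
tool_pos: [0.5917, -0.0124, 0.1028]
orientation: [-0.263, 0.657, -0.156, 0.689]
ft_force: [-0.8, -0.8, -0.8]
opening: 0.0469
```

>>> step_arm --plan '[0, 0, -1.6, 1.7, 2.4, 0.1, 46, 0, 0, 0, 0, 0, 0, 46, 0, 0, 0, 0, 0, 0, 46]'

```text
time_s: 19.57
tool_pos: [0.5916, -0.0114, 0.1001]
orientation: [-0.272, 0.654, -0.165, 0.687]
ft_force: [-0.6, -1.1, -1.0]
opening: 0.0471
```

```bash
python3 go.py 36.8 23.4 0 1.1 .7 1
```

```text
t 19.57 lead x 36.7 y 1.4 z 23.6 tau 1.8 yaw 0.61 roll 0.27 ft tray [ 0.2 -0.8 -1.4] open 47.1
0 -0.1, 0.27, -1.83, 2, 2.3, -0, 46
```

>>> step_arm --plan '[0, 0, -1.5, 1.7, 2.1, -0.1, 46, 0, 0, 0, 0, 0, 0, 46, 0, 0, 0, 0, 0, 0, 46]'

```text
time_s: 19.82
tool_pos: [0.5919, -0.0106, 0.0983]
orientation: [-0.281, 0.649, -0.175, 0.685]
ft_force: [-1.1, 1.1, 4.8]
opening: 0.0468
```

```bash
python3 -c "
from tray import *
where()
print(T.T@np.array(r.state()['wrist_torque']))
for n,b in (('scene',(205,140,295,220)),('side',(205,125,295,205))):
  f=r.grab_frame(n);x0,y0,x1,y1=b;cv2.imwrite(f'pics/{n}_j.png',cv2.resize(f['img'][y0:y1,x0:x1],None,fx=7,fy=7,interpolation=cv2.INTER_CUBIC))
f=r.grab_frame('wrist');cv2.imwrite('pics/wrist_j.png',f['img'])
"
```

```text
t 19.82 lead x 37.0 y 1.9 z 24.1 tau 0.3 yaw 0.56 roll 0.35 ft tray [ 1.9 -1.   4.5] open 46.8
[-0.34919591  0.1477802  -0.01925677]
```

View pics/scene_j.png

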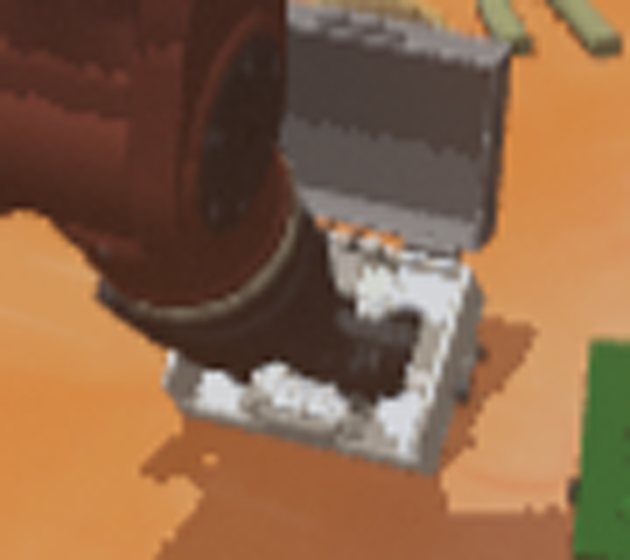

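View pics/wrist_j.png

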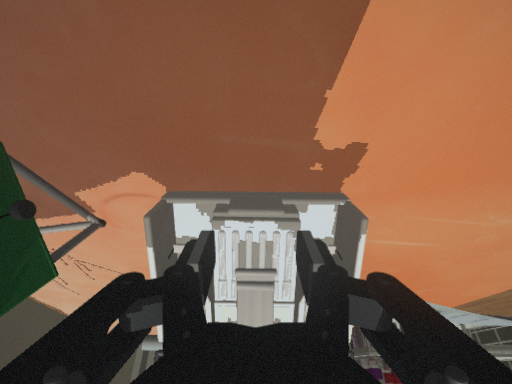

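```bash
cat > chk.py <<'E'
from tray import *
import sys
tag=sys.argv[1]
f=r.grab_frame('wrist');np.save(f"wf_{tag}.npy",f,allow_pickle=True);cv2.imwrite(f'pics/wrist_{tag}.png',f['img'])
C=cloud(f).reshape(-1,3);Q=(C-O)@T*1000
where()
H=np.full((44,62),np.nan)
for q in Q:
    i,j=int((q[0]+60)//2.5),int((q[1]+75)//2.5)
    if 0<=i<44 and 0<=j<62 and q[2]<60: H[i,j]=np.nanmax([H[i,j],q[2]])
for i in range(43,3,-1): print("%5.1f"%(-60+2.5*i)," ".join("%2.0f"%H[i,j] if H[i,j]==H[i,j] else " ." for j in range(4,58)))
print("      "+" ".join("%2.0f"%abs(-75+2.5*j) for j in range(4,58)))
E
python3 chk.py k; python3 - <<'E'
import cv2
a=cv2.imread('pics/wrist_k.png');cv2.imwrite('pics/wk.png',cv2.resize(a[180:340,130:380],None,fx=3.1,fy=3.1,interpolation=cv2.INTER_CUBIC))
E
```

```text
t 20.02 lead x 37.0 y 1.9 z 24.0 tau 0.3 yaw 0.55 roll 0.35 ft tray [ 1.2 -1.2  5.7] open 47.2
 47.5  .  . 44 44 40  .  .  .  .  .  .  .  .  .  .  .  .  .  .  .  .  .  .  .  .  .  .  .  .  .  .  .  .  .  .  .  .  .  .  .  .  .  .  .  .  .  .  .  .  . 44 43  .  .
 45.0  .  . 43 44 42  .  .  .  .  .  .  .  .  .  .  .  .  .  .  .  .  .  .  .  .  .  .  .  .  .  .  .  .  .  .  .  .  .  .  .  .  .  .  .  .  .  .  .  . 42 43 41  .  .
 42.5  .  .  .  .  .  .  .  .  .  .  .  .  .  .  .  .  .  .  .  .  .  .  .  .  .  .  .  .  .  .  .  .  .  .  .  .  .  .  .  .  .  .  .  .  .  .  .  .  .  .  .  .  .  .
 40.0  .  .  . 39  .  .  .  .  .  .  .  .  .  .  .  .  .  .  .  .  .  .  .  .  .  .  .  .  .  .  .  .  .  .  .  .  .  .  .  .  .  .  .  .  .  .  .  .  . 39  .  .  .  .
 37.5  .  .  . 41 41  .  .  .  .  .  .  .  .  .  .  .  .  .  .  .  .  .  .  .  .  .  .  .  .  .  .  .  .  .  .  .  . 25  .  .  .  .  .  .  .  .  .  .  . 40 39  .  .  .
 35.0  .  .  . 40 41  .  .  .  .  .  .  .  .  .  .  . 26  .  .  .  .  .  .  .  .  .  .  .  .  .  .  .  .  .  .  .  . 27  .  .  .  .  .  .  .  .  .  .  . 40 39  .  . 
[... 5188 characters left out ...]
2 12 13 13 40 41 39 -7 -7 -8
-45.0 -5 -5 -5  5 13 13 12 13 12 12 12 11 13 12 11 13 12 12 13 12 28 31 31 31 31 31 31 31 30 30 32 32 31 11 11 11 13 11 12 11 11 10 11 10 12 10 13 11 12 12 -5 -5 -6 -5
-47.5 -3 -4 -3 -3 -3 -2 -3 -3 -4 -3 -3 -3 -3 -3 -3 -3 -3 -2 -2 -4 -3 -3 -3 -3 -3 -3 -3 -3 -2 -3 -2 -3 -3 -3 -2 -3 -3 -3 -3 -3 -3 -3 -3 -3 -3 -3 -3 -3 -4 -3 -3 -3 -3 -3
-50.0  0 -1 -1 -1 -0 -1 -1 -1 -1 -1 -1 -1 -1 -1 -1 -1 -1 -1 -1 -1 -1 -1 -1 -2 -1 -1 -1 -1 -2 -1 -1 -2 -0 -0 -1 -1 -1 -1 -0 -0 -1 -1 -2 -1 -1 -2 -1 -0 -1 -1 -1 -1 -1 -2
      65 62 60 58 55 52 50 48 45 42 40 38 35 32 30 28 25 22 20 18 15 12 10  8  5  2  0  2  5  8 10 12 15 18 20 22 25 28 30 32 35 38 40 42 45 48 50 52 55 58 60 62 65 68
```

View pics/wk.png

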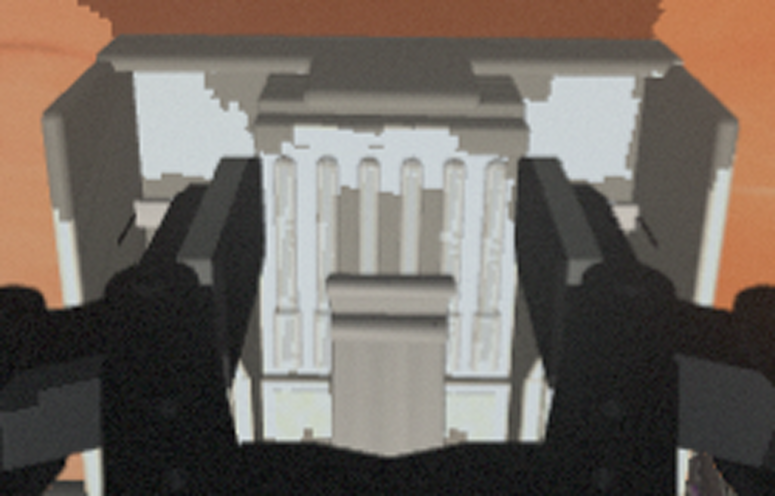

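>>> step_arm --plan '[0, 0, 0, 0, 0, 0, 50, 0, 0, 0, 0, 0, 0, 54, 0, 0, 0, 0, 0, 0, 60, 0, 0, 0, 0, 0, 0, 62, 0, 0, 0, 0, 0, 0, 62]'

```text
time_s: 20.43
tool_pos: [0.5913, -0.0106, 0.0972]
orientation: [-0.281, 0.65, -0.174, 0.684]
ft_force: [-0.1, 0.0, 0.2]
opening: 0.0622
```

```bash
python3 chk.py l | sed -n '1p;/^ *-[1234]/p'; python3 - <<'E'
import cv2
a=cv2.imread('pics/wrist_l.png');cv2.imwrite('pics/wl.png',cv2.resize(a[180:340,130:380],None,fx=3.1,fy=3.1,interpolation=cv2.INTER_CUBIC))
E
```

```text
t 20.48 lead x 36.2 y 1.2 z 23.3 tau 0.3 yaw 0.60 roll 0.27 ft tray [-1.3 -0.3  0. ] open 61.8
 -2.5  .  .  .  .  .  .  .  .  .  .  .  .  7  8  7  7 29 30 32 31 30 31 36 36 37 36 37 36 37 37 37 37 31 30 32 30 30  .  8  7  7  6  .  .  .  .  .  .  .  .  .  .  .  .
-10.0  .  .  .  .  5  1  1  .  .  .  .  1  7 35 59  6 29 30 32 32 30 31 32 30 31 31 30 31 31 30 31 31 30 30 31 30 30  .  6 51  6  7  .  .  .  .  .  0  0  4  .  .  .  .
-12.5  .  .  . 40 40  1  0  .  .  .  .  1  1 59 60  . 30 30 31 31 29 32 47 47 48 48 48 47 47 48 48 31 30 30 31 30 30  . 59 59  1  1  .  .  .  .  1  1 38 39 39  .  .  .
-15.0  .  .  . 41 41 39  1  1 -0  0  0  0  1 58 60  . 29 30 32 31 30 31 48 49 48 49 48 49 48 48 48 48 31 31 32 31 29  . 60 57  0  1  .  .  . -1  0  0 40 41 40  .  .  .
-17.5  .  .  . 41 41 24  1  1  1  1  1  1  1 60 60  . 29 30 31 31 30 31 48 46 31 47 30 48 46 46 46 31 30 30 31 30 30  . 60 59  1  0  1  0  1  0  1  0 40 41 39  .  .  .
-20.0  .  .  . 41 41 39  1  1  1  1  1  1  1 59 60  . 29 30 32 31 31 31 31 30 32 32 30 31 32 30 31 31 30 30 31 30 29  . 60 58  1  0  1  1  1  0  1  1 40 40 39  .  . 
[... 1156 characters left out ...]
.  .  . 40 41 40  . -12 -11
-40.0 -8 -9  . 41 41 29 13 13 13 12 13 12 12 13 13 12 25 26 25 26 31 32 31 32 31 31 31 31 31 31 31 31 31 25 26 26 25 11 12 12 12 12 12 12 12 13 12 12 40 41 40 -10 -9 -9
-42.5 -7 -8 -7 41 41 14 13 14 14 13 13 13 13 13 13 13 13 13 13 13 31 32 32 32 32 32 32 32 32 32 32 33 32 31 12 13 13 13 12 13 13 14 12 13 13 13 12 13 40 41 39 -7 -7 -8
-45.0 -5 -5 -5 10 13 12 12 12 12 11 12 13 12 12 11 12 11 12 12 12 23 31 32 30 31 31 32 30 31 31 31 31 30 23 12 12 10 12 10 11 10 11 11 11 12 13 11 11 11 11  4 -5 -5 -5
-47.5 -3 -3 -3 -3 -3 -3 -3 -3 -3 -3 -3 -3 -3 -4 -4 -3 -3 -3 -3 -3 -3 -3 -3 -3 -3 -3 -3 -3 -3 -4 -3 -3 -3 -3 -3 -3 -3 -3 -4 -4 -3 -3 -2 -2 -3 -4 -4 -3 -4 -3 -4 -3 -3 -3
```

View pics/wl.png

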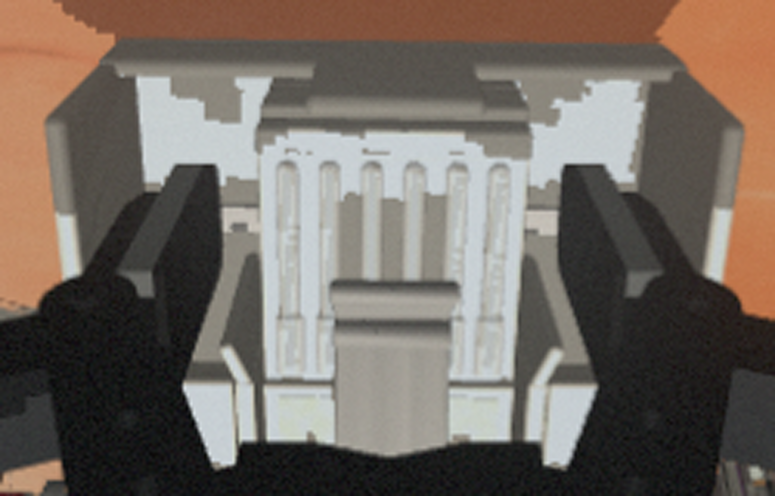

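>>> step_arm --plan '[0, 0, 0, -4, 0, 0, 62, 0, 0, 0, -10, 0, 0, 62, 0, 0, 0, -25, 0, 0, 62, 0, 0, 0, -35, 0, 0, 62, 0, 0, 0, -40, 0, 0, 62]'

```text
time_s: 20.9
tool_pos: [0.5795, 0.0583, 0.1877]
orientation: [-0.281, 0.651, -0.175, 0.683]
ft_force: [2.1, 0.3, 0.1]
opening: 0.0619
```

```bash
python3 - <<'E'
from tray import *
p,R,s=where();print(p,s["q"])
O2=O
Hn=O+T@(np.array([45,0,41])/1000)
print("hinge",Hn)
for a in (2.35,2.23,1.85,1.7): print(a,"edge",O+T@(np.array([45-93*np.cos(a),0,41+93*np.sin(a)])/1000))
# lid from first wrist frame
f=np.load("wf1.npy",allow_pickle=True).item();C=cloud(f)
for v in range(236,320,6): print(v,[np.round(C[v,u]*1000,0) for u in (235,258,280)])
E
```

```text
t 20.90 lead x 36.9 y -0.6 z 137.7 tau 0.3 yaw 0.62 roll 0.11 ft tray [0.1 2.1 0.1] open 61.9
[0.57947508 0.05832024 0.18768372] [ 0.23861298  0.57353328 -0.18095118  0.88435676 -0.65525802  1.67386   ]
hinge [ 0.60361017 -0.09521855  0.09219607]
2.35 edge [ 0.60518889 -0.10586396  0.1845713 ]
2.23 edge [ 0.6035553  -0.0948486   0.18519532]
1.85 edge [ 0.59849886 -0.06075285  0.17842246]
1.7 edge [ 0.59666599 -0.04839376  0.17224741]
236 [array([ 574., -102.,   95.]), array([600., -98.,  96.]), array([625., -95.,  95.])]
242 [array([ 575., -110.,   94.]), array([ 602., -107.,   94.]), array([ 627., -103.,   94.])]
248 [array([ 576., -118.,   94.]), array([ 603., -115.,   93.]), array([ 628., -111.,   93.])]
254 [array([ 577., -122.,  100.]), array([ 603., -118.,  100.]), array([ 628., -115.,  100.])]
260 [array([ 578., -123.,  111.]), array([ 603., -120.,  111.]), array([ 627., -116.,  112.])]
266 [array([ 579., -124.,  121.]), array([ 603., -121.,  121.]), array([ 627., -118.,  120.])]
272 [array([ 580., -126.,  130.]), array([ 603., -122.,  130.]), array([ 626., -119.,  130.])]
278 [array([ 580., -127.,  138.]), array([ 604., -124.,  138.]), array([ 626., -120.,  139.])]
284 [array([ 581., -127.,  148.]), array([ 604., -124.,  148.]), array([ 625., -121.,  148.])]
290 [array([ 582., -128.,  156.]), array([ 604., -125.,  156.]), array([ 619., -104.,  180.])]
296 [array([ 582., -115.,  181.]), array([ 601., -110.,  183.]), array([ 619., -106.,  186.])]
302 [array([579.,  39., 374.]), array([ 603., -118.,  181.]), array([ 621., -116.,  180.])]
308 [array([ 584., -128.,  180.]), array([ 604., -127.,  178.]), array([ 622., -122.,  181.])]
314 [array([ 589., -295.,    0.]), array([ 628., -290.,    0.]), array([ 665., -286.,   -1.])]
```

```bash
python3 - <<'E'
from tray import *
p,R,s=cur()
R1=headR(8.4);p1=np.array([.585,.03,.315])
rows(np.array(p),R,p1,R1,fing=0,n=6)
p2=np.array([.611,-.175,.315]);rows(p1,R1,p2,R1,fing=0)
E
```

```text
0 0.11, -0.01, 6.29, -13.8, -16.8, 0.1, 0
1 0.11, -0.01, 6.29, -15.6, -15.2, 0.1, 0
2 0.11, -0.01, 6.29, -17.2, -13.4, 0.1, 0
3 0.11, -0.01, 6.29, -18.5, -11.4, 0.2, 0
4 0.11, -0.01, 6.29, -19.7, -9.3, 0.2, 0
5 0.11, -0.01, 6.29, -20.6, -7.1, 0.2, 0
0 0, 0, 0, 0, -34.4, -0.7, 0
1 0, 0, 0, 0, -34.4, -0.7, 0
2 0, 0, 0, 0, -34.4, -0.7, 0
3 0, 0, 0, 0, -34.4, -0.7, 0
4 0, 0, 0, 0, -34.4, -0.7, 0
5 0, 0, 0, 0, -34.4, -0.7, 0
```

>>> step_arm --plan '[0.1, 0, 6.3, -14, -17, 0, 50, 0.1, 0, 6.3, -15.5, -15, 0, 40, 0.1, 0, 6.3, -17, -13.5, 0, 30, 0.1, 0, 6.3, -18.5, -11.5, 0, 20, 0.1, 0, 6.3, -19.5, -9.5, 0, 10]'

```text
time_s: 21.32
tool_pos: [0.5844, 0.0345, 0.2959]
orientation: [-0.09, 0.7, 0.017, 0.708]
ft_force: [0.5, -1.0, -0.7]
opening: 0.011
```

>>> step_arm --plan '[0.1, 0, 6.3, -20.5, -7, 0, 0, 0, 0, 0, 0, 0, 0, 0]'

```text
time_s: 21.48
tool_pos: [0.5871, 0.0268, 0.3194]
orientation: [-0.049, 0.703, 0.053, 0.708]
ft_force: [0.3, 1.1, -0.2]
opening: -0.0002
```

```bash
python3 chk.py m | head -1; python3 - <<'E'
from tray import *
p,R,s=cur();print(p,R[:,0],s["opening"])
f=np.load("wf_m.npy",allow_pickle=True).item();C=cloud(f)
E
```

```text
t 21.53 lead x 84.3 y 1.2 z 201.6 tau 38.1 yaw -0.11 roll 0.15 ft tray [ 1.  -0.1 -1.1] open 0.1
[0.58639343 0.0273509  0.31702439] [ 0.00468291  0.00206112 -0.99998691] 0.00010363237481037797
```

View pics/wrist_m.png

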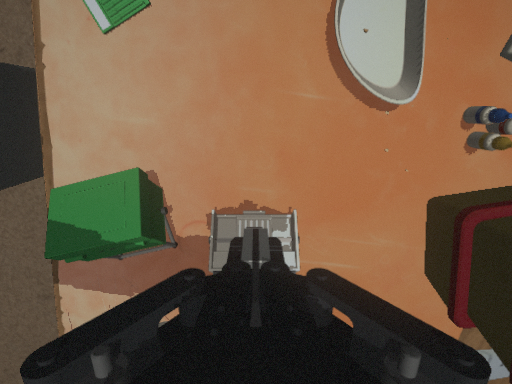

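>>> step_arm --plan '[0, 0, 0, 0, -34, -0.7, 0, 0, 0, 0, 0, -34, -0.7, 0, 0, 0, 0, 0, -34, -0.7, 0, 0, 0, 0, 0, -34, -0.7, 0, 0, 0, 0, 0, -34, -0.7, 0]'

```text
time_s: 21.95
tool_pos: [0.6065, -0.1399, 0.3132]
orientation: [-0.053, 0.706, 0.053, 0.705]
ft_force: [0.6, -0.2, 0.1]
opening: -0.0001
```

>>> step_arm --plan '[0, 0, 0, 0, -34, -0.5, 0, 0, 0, 0, 0, 0, 0, 0, 0, 0, 0, 0, 0, 0, 0]'

```text
time_s: 22.2
tool_pos: [0.6111, -0.1737, 0.3127]
orientation: [-0.051, 0.706, 0.052, 0.705]
ft_force: [-0.4, -0.2, -0.5]
opening: -0.0001
```

```bash
python3 - <<'E'
from tray import *
p,R,s=cur();print(p,s["time_s"],R[:,0],R[:,1])
f=r.grab_frame("wrist");cv2.imwrite("pics/wrist_n.png",f["img"]);C=cloud(f)
np.save("wf_n.npy",f,allow_pickle=True)
Q=C.reshape(-1,3);L=Q[(Q[:,2]>.15)&(Q[:,2]<.2)&(Q[:,1]>-.15)&(Q[:,1]<-.06)]
print(len(L),L.min(0),L.max(0))
for z in (.155,.165,.175,.182):
    k=L[abs(L[:,2]-z)<.004];print(z,len(k),k[:,1].min() if len(k) else 0)
E
```

```text
[ 0.61109064 -0.17371682  0.31266156] 22.2 [-0.00196326  0.0012877  -0.99999724] [-0.1462939   0.98923994  0.00156107]
5325 [ 0.54690063 -0.13795109  0.15002347] [ 0.67054812 -0.09401032  0.19018609]
0.155 35 -0.11525884930820059
0.165 28 -0.11498160046630371
0.175 294 -0.1379510867289434
0.182 4955 -0.13782598603800442
```

View pics/wrist_n.png

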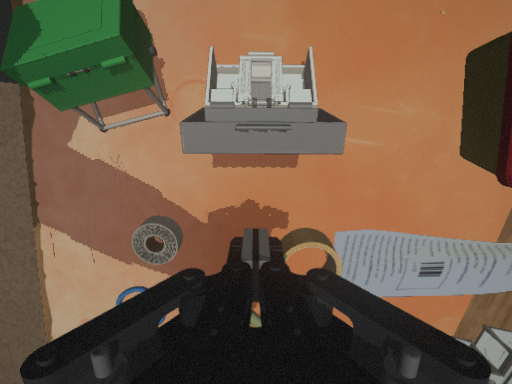

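>>> step_arm --plan '[0, 0, 0, 30, 0, 0, 0, 0, 0, 0, 30, 0, 0, 0, 0, 0, 0, 30, 0, 0, 0, 0, 0, 0, 0, 0, 0, 0]'

```text
time_s: 22.58
tool_pos: [0.6086, -0.1696, 0.2184]
orientation: [-0.051, 0.708, 0.055, 0.702]
ft_force: [-1.6, 1.1, -1.4]
opening: 0.0001
```

>>> step_arm --plan '[0, 0, 0, 0, 8, 0, 0, 0, 0, 0, 0, 6, 0, 0, 0, 0, 0, 0, 4, 0, 0, 0, 0, 0, 0, 4, 0, 0, 0, 0, 0, 0, 4, 0, 0]'

```text
time_s: 23.0
tool_pos: [0.6082, -0.1465, 0.2257]
orientation: [-0.052, 0.704, 0.053, 0.706]
ft_force: [0.4, -0.6, -0.2]
opening: -0.0001
```

```bash
python3 - <<'E'
from tray import *
p,R,s=cur();print(p,s["time_s"],s["ft_force"])
f=r.grab_frame("wrist");cv2.imwrite("pics/wrist_o.png",f["img"])
E
```

```text
[ 0.60819497 -0.14652225  0.22573215] 23.0 [ 0.4435161  -0.55591042 -0.24050421]
```

View pics/wrist_o.png

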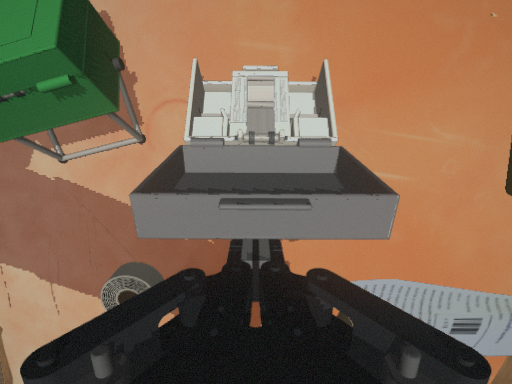

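>>> step_arm --plan '[0, 0, 0, 0, 3, 0, 0, 0, 0, 0, 0, 3, 0, 0, 0, 0, 0, 0, 3, 0, 0, 0, 0, 0, 0, 3, 0, 0]'

```text
time_s: 23.38
tool_pos: [0.6058, -0.1352, 0.2243]
orientation: [-0.052, 0.705, 0.053, 0.705]
ft_force: [0.2, 0.6, 0.9]
opening: 0.0002
```

>>> step_arm --plan '[0, 0, 0, 0, 3, 0, 0, 0, 0, 0, 0, 3, 0, 0, 0, 0, 0, 0, 3, 0, 0, 0, 0, 0, 0, 3, 0, 0]'

```text
time_s: 23.72
tool_pos: [0.604, -0.1231, 0.2243]
orientation: [-0.052, 0.705, 0.053, 0.705]
ft_force: [-0.4, -0.7, 0.9]
opening: 0.0001
```

```bash
python3 - <<'E'
from tray import *
p,R,s=cur();print(p,s["time_s"],s["ft_force"])
f=r.grab_frame("wrist");cv2.imwrite("pics/wrist_p.png",f["img"])
E
```

```text
[ 0.60404855 -0.12313194  0.22427002] 23.7167 [-0.44827088 -0.71934751  0.934287  ]
```

View pics/wrist_p.png

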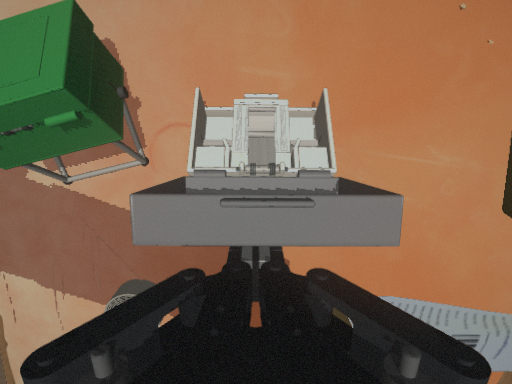

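>>> step_arm --plan '[0, 0, 0, 0, 3, 0, 0, 0, 0, 0, 0, 3, 0, 0, 0, 0, 0, 0, 3, 0, 0, 0, 0, 0, 0, 3, 0, 0]'

```text
time_s: 24.1
tool_pos: [0.6022, -0.1112, 0.2243]
orientation: [-0.052, 0.705, 0.053, 0.705]
ft_force: [0.5, -0.9, -0.3]
opening: -0.0001
```

```bash
python3 - <<'E'
from tray import *
p,R,s=cur();print(p,s["time_s"],s["ft_force"])
f=r.grab_frame("wrist");cv2.imwrite("pics/wrist_q.png",f["img"])
E
```

```text
[ 0.6022167  -0.11116832  0.22428181] 24.1 [ 0.45194573 -0.85817589 -0.26797132]
```

View pics/wrist_q.png

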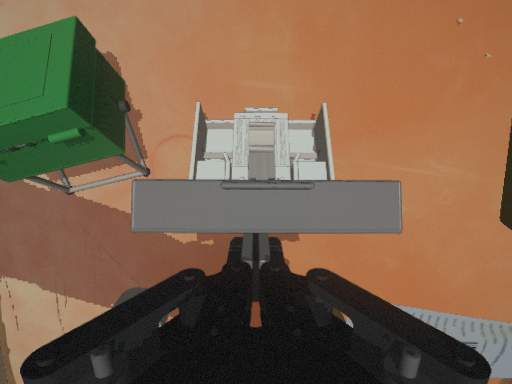

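Past upright now, but not yet at the balance point; keep pushing gently.

>>> step_arm --plan '[0, 0, 0, 0, 3, 0, 0, 0, 0, 0, 0, 3, 0, 0, 0, 0, 0, 0, 3, 0, 0, 0, 0, 0, 0, 0, 0, 0]'

```text
time_s: 24.48
tool_pos: [0.6008, -0.102, 0.2243]
orientation: [-0.052, 0.705, 0.053, 0.705]
ft_force: [0.2, -0.5, -0.8]
opening: -0.0002
```

```bash
python3 - <<'E'
from tray import *
p,R,s=cur();print(p,s["time_s"],s["ft_force"])
f=r.grab_frame("wrist");cv2.imwrite("pics/wrist_r.png",f["img"])
E
```

```text
[ 0.60083984 -0.10199693  0.22429637] 24.4833 [ 0.1532331  -0.53631443 -0.79461063]
```

View pics/wrist_r.png

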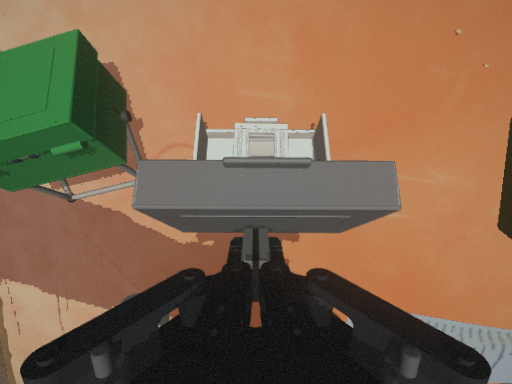

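>>> step_arm --plan '[0, 0, 0, 0, 3, 0, 0, 0, 0, 0, 0, 3, 0, 0, 0, 0, 0, 0, 0, 0, 0]'

```text
time_s: 24.78
tool_pos: [0.6, -0.0962, 0.2243]
orientation: [-0.052, 0.705, 0.053, 0.705]
ft_force: [0.1, 0.3, -0.2]
opening: -0.0001
```

```bash
python3 - <<'E'
from tray import *
p,R,s=cur();print(p,s["time_s"],s["ft_force"])
f=r.grab_frame("wrist");cv2.imwrite("pics/wrist_s.png",f["img"])
E
```

```text
[ 0.59998022 -0.09616999  0.22431584] 24.7833 [ 0.12338304  0.31058598 -0.1766221 ]
```

View pics/wrist_s.png

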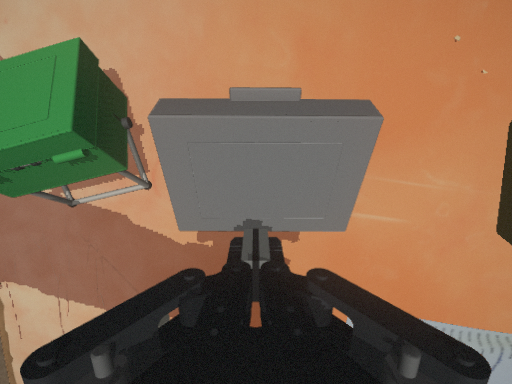

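>>> step_arm --plan '[0, 0, 0, -10, -10, 0, 0, 0, 0, 0, -25, -10, 0, 0, 0, 0, 0, -30, 0, 0, 0, 0, 0, 0, -35, 0, 0, 0, 0, 0, 0, 0, 0, 0, 0]'

```text
time_s: 25.25
tool_pos: [0.605, -0.1175, 0.331]
orientation: [-0.053, 0.702, 0.052, 0.708]
ft_force: [0.4, -0.1, 0.6]
opening: -0.0003
```

>>> step_arm --plan '[0, 0, 0, 0, 0, 0, 0, 0, 0, 0, 0, 0, 0, 0, 0, 0, 0, 0, 0, 0, 0]'

```text
time_s: 25.5
tool_pos: [0.6025, -0.1165, 0.3231]
orientation: [-0.052, 0.706, 0.053, 0.705]
ft_force: [-0.6, -0.9, -0.2]
opening: -0.0
```

```bash
python3 - <<'E'
from tray import *
p,R,s=cur();print(p,s["time_s"],s["ft_force"])
f=r.grab_frame("wrist");cv2.imwrite("pics/wrist_t.png",f["img"])
C=cloud(f).reshape(-1,3);Q=(C-O)@T*1000
k=Q[(Q[:,0]>-45)&(Q[:,0]<40)&(abs(Q[:,1]-2)<50)&(Q[:,2]>30)&(Q[:,2]<120)]
A=np.c_[k[:,0],k[:,1],np.ones(len(k))]
m=np.ones(len(k),bool)
for _ in range(5):
    c=np.linalg.lstsq(A[m],k[m,2],rcond=None)[0];m=abs(k[:,2]-A@c)<2
print("lid top z=%.4f x+%.4f y+%.1f"%tuple(c),m.sum(),len(k))
for n,b in (('scene',(195,130,345,220)),('side',(190,115,340,215))):
  f=r.grab_frame(n);x0,y0,x1,y1=b;cv2.imwrite(f'pics/{n}_t.png',cv2.resize(f['img'][y0:y1,x0:x1],None,fx=5,fy=5,interpolation=cv2.INTER_CUBIC))
E
```

```text
[ 0.602533   -0.11648992  0.3231095 ] 25.5 [-0.63986013 -0.92221978 -0.20869818]
lid top z=-0.0029 x+-0.0031 y+66.7 5731 5749
```

View pics/wrist_t.png

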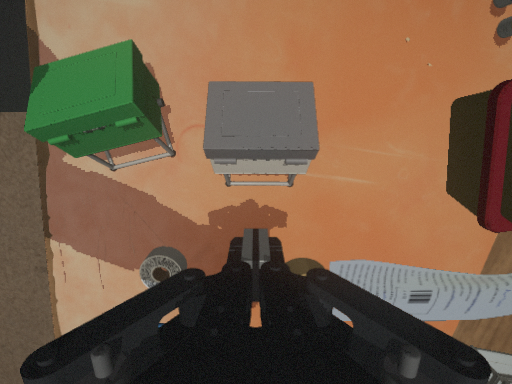

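View pics/side_t.png

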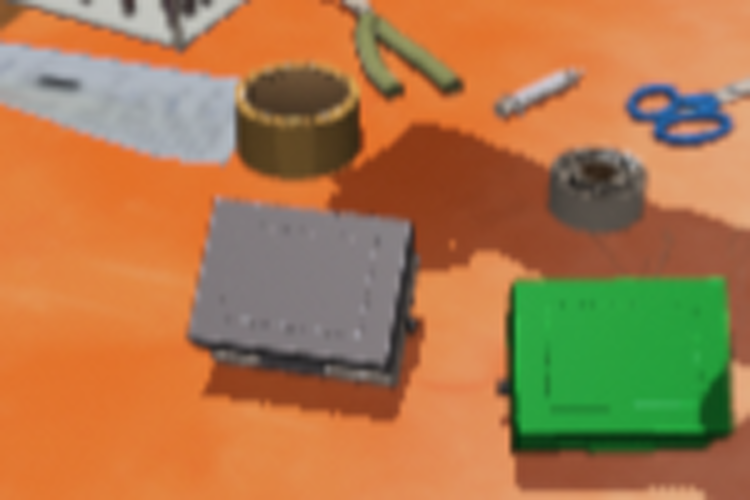

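```bash
python3 -c "
from bench import r
print(r.state()['time_s'], r.close_job())"
```

```text
the job is handed in; nothing more can be done
25.65 None
```

The white test card is in the box and the lid is shut. I handed the job in at about 25.7 s of the 66 s allowed.

**Card:** I gripped it by its long sides and slid it in nose-down under the hold-down arm. I felt for the pile and the end stop, then backed off about 1 mm and laid it flat. After release, the wrist depth image showed it:
- level at about 31.5 mm tray height, one card above the pile;
- between the guides and inside the front tongue;
- with the hold-down arm resting on it.

The highest contact force I read after picking it up was about 6 N. Finding the desk with the fingertips before the pick gave about 11 N.

**Lid:** I pushed its outer face gently past upright until it fell shut on its own, then withdrew. The last depth fit put the lid top parallel to the bed to about 0.003 rad at 66.7 mm, which matches shut. The gripper was clear of everything.

**Bystanders:** the label roll and tape looked untouched in the last pictures. The forceps were not in the final crops, but the arm was not near them after the card was picked up.

**What disagreed or stayed unchecked:**
- The forward model read about 2 mm off in height, and camera calibration left roughly 1 mm of sideways doubt. I settled both by feel; a light guide contact of about 2.7 N was corrected.
- I could not see the card once the lid had shut.

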